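# Find the ballast end of a hydrometer canister and upend it in its tip-up cradle

### The job

The two ends of the white canister with blue caps look the same, but the weighted bulb of the glass hydrometer inside lies at one of them, and it is stored bulb down. Lift the canister clear of the bench by its swivel handle and see which end dips, then lay it in the tip-up cradle with that heavy end against the foot plate, without dropping it, and let go. Swing the red keeper fully down over it, then push the pedal to tip the cradle up to its stop, easing it over rather than throwing it, so that the canister stands on its heavy end; leave the glassware, bottle and stopper about it where they are.

Things in the scene. Friction and masses are not known exactly. Their poses are not given: they have to be found in the camera images.
- canister: White tube, 42 mm thick, 200 mm long with its blue eight-sided caps (24 mm long, 50 mm across flats), 0.30-0.38 kg. Origin: on its axis at mid length, 25 mm above the bench as it lies. x along the axis, z towards the handle. The centre of mass is 50 mm from mid length towards the heavy end; which end that is (+x or -x) is not told and not seen: it dips when lifted.
- handle_grip (a point): Middle of the black grip sleeve (12 mm thick, 40 mm long, parallel to the canister's y) of the swivel handle, a loop hinged 27 mm off the canister's axis at mid length, 42 mm high: the sleeve is 69 mm off the axis, 94 mm above the bench. z: away from the hinge. It stays where it leans. Held by it, the canister dips 0.3 to 0.5 rad.
- handle (a joint): Swivel of the handle, rad, stops at -0.4 and 0.4; 0: square to the canister; positive: the grip leans towards the canister's +x end.
- tilter: Fixed grey base plate of the tip-up cradle, 250 x 96 x 8 mm, from x = -80 to 170 mm. Origin on the bench below the cradle's hinge, which runs along y, 62 mm up. x: level, from the foot plate towards the cradle's free end; z: up.
- cradle (a joint): Cradle angle, rad. 0: level on its rest; grows as the free end rises; stop at 1.13, leaning back 25 degrees from upright. Damped. Loaded with the heavy end at the foot, it goes on to the stop by itself from about 0.75 and stays there; before that it falls back. Loaded the wrong way round it always falls back. About 2 N at the pedal start it.
- cradle_foot (a point): On the foot plate's face, on the axis of a canister lying in the cradle: level, 50 mm to -x of the hinge, 91 mm above the bench. Axes turn with the cradle: x along the rails to the free end, z away from them. Two 10 mm rails, 42 mm apart, 215 mm long, 21 mm below this point; caps centre themselves in them, handle up. Home, the canister's origin is 100 mm (up to 107) along x.
- pedal_top (a point): Middle of the pedal's inner face 2 mm below its top edge. The pedal (62 mm wide, 5 mm thick, rubber pad) is the foot plate going on past the canister: this point is 79 mm above cradle_foot when level, 54 mm above a lying canister's cap. Pushed towards -x of the base it goes over and down about the hinge and lifts the free end. Axes as cradle_foot.
- keeper (a joint): Keeper angle, rad: 0 closed, its bar across over the canister; it starts swung open, at or near its stop at 1.35, leaning outward. From about 0.45 down it falls shut by itself. Push it high up, near the ball: lower down it jams.
- keeper_tip (a point): Far end of the keeper's bar (bent 7 mm rod, red sleeve 11 mm, 13 mm ball on the end). Seen along the cradle's x its hinge is 150 mm from the foot plate, 43 mm to the +y side and 19 mm below cradle_foot; closed, the rod rises 48 mm, then runs 76 mm towards -y to this point. Opening lifts this end and swings it over to the +y side.
- beaker_tall: Tall glass beaker, 60 mm wide, 100 mm high; a bystander. Origin: centre of its underside.
- beaker_oil: Small glass beaker of oil, 57 mm wide, 68 mm high; a bystander. Origin: centre of its underside.
- bulb_bottle: Brown bottle with a white cap, 60 mm wide, 135 mm high; a bystander. Origin: centre of its underside.
- stopper_a: Red rubber stopper, 32 mm wide, 24 mm high; a bystander. Origin: centre of its underside.

How it is judged:
By the outcome, as a careful person would: the job done as asked, in the order asked, and still so for the second after the job is handed in, with the robot touching nothing.
It also fails if it takes over 69 s, if anything falls off the work surface, if the arm or the gripper's body presses on something with over 40 N, if the wrist force passes 120 N, or if a joint passes its speed limit or range.

### The arm

A 6-joint arm with a two-finger parallel gripper is mounted at the origin on a cart in front of the work surface, level with it; the furniture and walls round the work are solid. World frame = base frame: x ahead of the robot, y to its left, z up, the work surface at z = 0. Lengths are in mm, angles in degrees, forces in N, time in s.
With the tool pointing down it reaches from about 300 to 850 mm from the base axis. Payload 4.2 kg.
Tool frame: the origin (TCP) lies midway between the tips of the shut fingers; the grasp point (between the pads) lies 19 mm behind it; z points along the fingers, y is the line along which they close (so a half turn about z gives the same grasp; the last joint's range is limited). The gripper opens to 91 mm and grips with 3 to 60 N. Pads are 32 mm wide; open, the fingers measure 118 mm over their backs; the gripper's body (76 mm by 178 mm) begins 60 mm behind the grasp point.
Start: joints at [-66.463, 18.312, 89.639, -0, 72.044, -1.146], TCP at [240.124, -522.478, 213.976] pointing down, gripper open.
Joint ranges: [-177.97, 177.97], [-48.28, 115.42], [12.27, 149.76], [-77.06, 257.06], [2.81, 150.46], [-146.56, 146.56]. Speed limits (degrees/s): [147.25, 147.25, 180, 180, 180, 180].

### API

Orientations are given as [roll, pitch, yaw] about the fixed x, y, z axes, in that order (R = Rz(yaw) Ry(pitch) Rx(roll)).
In Python, from workcell import env gives the robot as it stands.
- The arm moves only by the tool drive_effector, called after ">>>" as name(argument=value, ...) on one line, values as JSON. Schema: {"type":"object","properties":{"offsets":{"type":"string"},"jaw":{"type":"number"},"grip_force":{"type":"number"},"only":{"type":"string"},"quiet":{"type":"boolean"},"lines":{"type":"string"}},"required":["offsets"],"additionalProperties":false}. offsets is a string of 1 to 8 rows, parted by semicolons, with the numbers parted by commas; each row has 6 numbers: dx, dy, dz in mm, then a rotation vector rx, ry, rz in degrees; each row shifts and turns the commanded pose from where the row before left it, along the tool's axes as they then stand; what a row does not reach is not made up. A row lasts 1/10 s, in which the tool goes at most 50 mm and 8.59 degrees, less where a joint would pass 70% of its speed; a pose out of reach is approached as far as the arm can. jaw is the finger opening in mm, set as the call begins (left out keeps the last). The fingers move at their own pace and stop on an object; grip_force is the grip in N (left out, the last holds). Time passes only in rows, so rows that do not move let the fingers close. The tool returns the time, the measured TCP pose, the force, the opening and the grip force at its end. only (a regular expression) keeps the lines of the reply that match it, lines (a string "A,B") keeps lines A to B, and quiet returns only ok. Input that does not fit is refused with a message, and nothing moves.
- env.state(): the state, without advancing time (a new reading comes with each control period).
- env.grab_frame(name): name is "scene" or "top" or "wrist"; returns the picture (480x640x3 uint8, blue, green, red); there is no depth.
- env.camera_model(name): a dict with "fx", "fy", "cx", "cy" (pixels), "D" ([k1, k2, p1, p2, k3] as OpenCV has them; the pictures are not rectified), "T" (4x4, takes a point from camera to world coordinates). Camera axes: x right, y up, looking along -z (the intrinsics and any distortion apply to the point x, -y, -z); pixel columns grow to the right and rows downward; lengths in mm; the calibration is good to about 2 mm. A picture is of the moment at which its call begins: read the wrist's pose just before it. camera_model takes no time and is no camera call; for the wrist camera it gives the pose at the moment of the call.
- env.job_done(): hands the job in; it is judged then, once.
The state is a dict: "time_s": time; "qpos": joint angles; "qvel": joint speeds; "effort": joint torques, N m; "ee_pos": TCP position; "ee_rot": TCP orientation; "force": force on the tool from outside, world axes, zero at the start; "torque": the same for the moment, N m; "gripper_width": finger opening in mm; "gripper_force": force on a finger pad.
Only numpy, scipy, OpenCV 4.12 (cv2) and the standard library are available. Lean on these libraries where they do the work, as an engineer would, in place of code of your own. Each camera call takes 0.05 s, during which the arm holds its last target. There are 200 camera calls.

## Working session

There is one attempt and no reset: what is moved stays moved. The work goes in short steps, Python scripts to look and compute and a tool call to move; the robot and the scene stay as the last step left them, time stands still between calls to the robot, and variables do not carry over. Pictures are saved under pics/ and viewed, at most 12 in all, crops included, and the job is handed in when it is done.

```bash
ls; mkdir -p pics; python3 - <<'E'
from workcell import env
import cv2,numpy as np
print(env.state())
for n in ("scene","top"):
    im=env.grab_frame(n); cv2.imwrite(f"pics/{n}0.png",im)
    m=env.camera_model(n); print(n,m["fx"],m["cx"],m["cy"],m["D"]); print(np.round(m["T"],3))
E
```

```text
pics
workcell.py
{'time_s': 0.0, 'qpos': array([-6.64634193e+01,  1.83525768e+01,  8.97079695e+01, -1.25838793e-03,
        7.20434646e+01, -1.14733476e+00]), 'qvel': array([ 0.0143556 ,  0.02709558,  0.05544196, -0.02322457, -0.04964851,
       -0.08296259]), 'effort': array([ 2.70632270e-03, -4.12458229e+01, -2.31975102e+01,  7.30840769e-02,
        4.59810079e-02, -1.65199658e-04]), 'ee_pos': array([ 239.90199772, -521.99457641,  213.10031204]), 'ee_rot': array([-1.79895986e+02, -8.86505462e-04,  2.46843037e+01]), 'force': array([-0.28376004, -0.10137758,  0.44224409]), 'torque': array([ 0.00863866, -0.03519444,  0.00529532]), 'gripper_force': 0.0, 'gripper_width': 91.23358498747827}
scene 557.2332062342099 328.3506304422951 231.49799240265676 [-0.08463737  0.          0.          0.          0.        ]
[[-8.98000e-01  3.30000e-01 -2.91000e-01  2.41571e+02]
 [-4.40000e-01 -6.58000e-01  6.11000e-01  6.12486e+02]
 [ 1.00000e-02  6.77000e-01  7.36000e-01  8.57058e+02]
 [ 0.00000e+00  0.00000e+00  0.00000e+00  1.00000e+00]]
top 438.21494291288684 320.4827696518819 242.46628294078837 [-0.09148387  0.          0.          0.          0.        ]
[[ 1.300000e-02  9.790000e-01 -2.020000e-01  3.683750e+02]
 [-1.000000e+00  1.400000e-02  0.000000e+00  2.698500e+01]
 [ 3.000000e-03  2.020000e-01  9.790000e-01  1.060727e+03]
 [ 0.000000e+00  0.000000e+00  0.000000e+00  1.000000e+00]]
```
View pics/scene0.png

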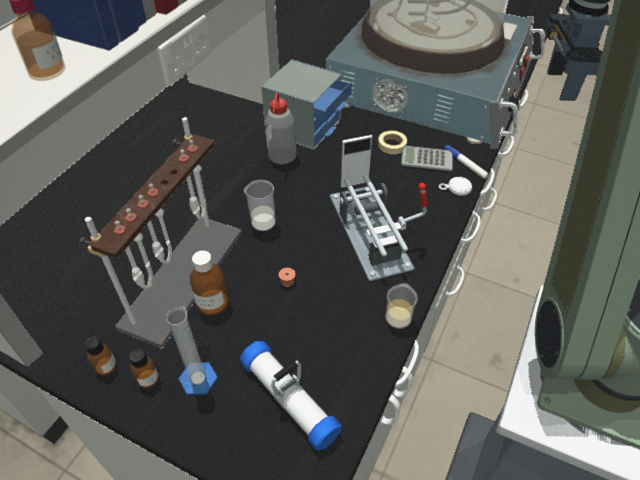

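View pics/top0.png

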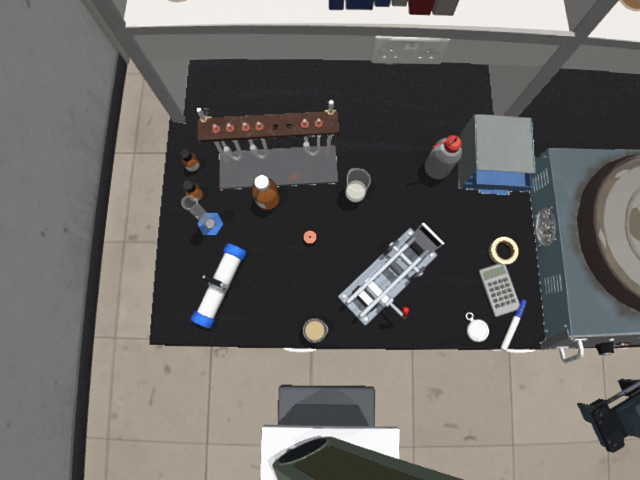

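The top view shows the canister at about (218,286), with its caps at (235,252) and (203,320) and its handle near (213,281). The cradle has its pedal at (432,236), its free end at (355,300) and the keeper ball at (406,310). The bystanders are at (357,187), (315,330), (264,193) and (310,237).

```bash
cat > h.py <<'E'
from workcell import env
import cv2,numpy as np
def ray(n,uv,m=None):
    m=m or env.camera_model(n)
    K=np.array([[m["fx"],0,m["cx"]],[0,m["fy"],m["cy"]],[0,0,1]])
    p=cv2.undistortPoints(np.array([[uv]],float),K,np.array(m["D"],float))[0,0]
    T=np.array(m["T"]); d=T[:3,:3]@[p[0],-p[1],-1]
    return T[:3,3],d/np.linalg.norm(d)
def onz(n,uv,z,m=None):
    o,d=ray(n,uv,m); return o+d*(z-o[2])/d[2]
def tri(n1,u1,n2,u2,m1=None,m2=None):
    o1,d1=ray(n1,u1,m1);o2,d2=ray(n2,u2,m2)
    s=np.linalg.lstsq(np.c_[d1,-d2],o2-o1,rcond=None)[0]
    a,b=o1+s[0]*d1,o2+s[1]*d2
    return (a+b)/2,np.linalg.norm(a-b)
def proj(n,P,m=None):
    m=m or env.camera_model(n);T=np.array(m["T"]);p=T[:3,:3].T@(np.array(P,float)-T[:3,3])
    K=np.array([[m["fx"],0,m["cx"]],[0,m["fy"],m["cy"]],[0,0,1]])
    return cv2.projectPoints(np.array([[p[0],-p[1],-p[2]]]),np.zeros(3),np.zeros(3),K,np.array(m["D"],float))[0][0,0]
def blobs(im,lo,hi,amin=20):
    h=cv2.cvtColor(im,cv2.COLOR_BGR2HSV);k=cv2.inRange(h,np.array(lo),np.array(hi))
    n,l,s,c=cv2.connectedComponentsWithStats(k)
    return [(s[i,4],c[i].round(1),s[i,:4]) for i in range(1,n) if s[i,4]>=amin]
E
python3 - <<'E'
from h import *
for n in("scene","top"):
    im=cv2.imread(f"pics/{n}0.png")
    print(n,"blue");[print(b) for b in blobs(im,(105,150,100),(120,255,255),60)]
    print("red");[print(b) for b in blobs(im,(0,150,100),(8,255,255),12)]
    print([b for b in blobs(im,(172,150,100),(180,255,255),12)])
    print("white tube");[print(b) for b in blobs(im,(0,0,200),(180,30,255),400)]
a=cv2.imread("pics/top0.png"); b=cv2.imread("pics/scene0.png")
A=cv2.resize(a[215:335,330:450],None,fx=4.8,fy=4.8,interpolation=2)[:576,:576]
B=cv2.resize(b[130:290,320:440],None,fx=3.6,fy=3.6,interpolation=2)
cv2.imwrite("pics/ctop.png",A);
C=cv2.resize(b[325:455,230:350],None,fx=3,fy=3,interpolation=2);D=cv2.resize(a[240:330,190:250],None,fx=4.2,fy=4.2,interpolation=2)
M=np.zeros((580,800,3),np.uint8);M[:576,:432]=B;M[:390,432:792]=C
cv2.imwrite("pics/cscene.png",M)
E
```

```text
scene blue
(np.int32(428), array([252.9, 352.4]), array([240, 341,  31,  31], dtype=int32))
(np.int32(174), array([209.5, 373.6]), array([203, 362,  14,  24], dtype=int32))
(np.int32(90), array([184.5, 382. ]), array([179, 370,  11,  24], dtype=int32))
(np.int32(95), array([198.5, 389.5]), array([191, 385,  19,   9], dtype=int32))
(np.int32(712), array([324.3, 432.5]), array([308, 416,  33,  34], dtype=int32))
red
(np.int32(191), array([278. , 104.9]), array([270,  93,  17,  21], dtype=int32))
(np.int32(38), array([421.8, 185.7]), array([418, 183,   8,   7], dtype=int32))
(np.int32(57), array([423.5, 198.8]), array([421, 191,   6,  16], dtype=int32))
[]
white tube
(np.int32(6432), array([57. , 73.2]), array([  0,   0, 200, 145], dtype=int32))
(np.int32(464), array([374.5, 224.5]), array([349, 186,  48,  68], dtype=int32))
(np.int32(4796), array([561.1, 423. ]), array([500, 285, 140, 195], dtype=int32))
(np.int32(553), array([266.1, 366.5]), array([252, 352,  30,  34], dtype=int32))
(np.int32(840), array([305., 409.]), array([287, 390,  39,  41], dtype=int32))
top blue
(np.int32(226),
[... 275 characters left out ...]
1, 311,  24,  17], dtype=int32))
red
(np.int32(174), array([452.8, 142.3]), array([443, 135,  19,  16], dtype=int32))
(np.int32(46), array([405.3, 310.9]), array([403, 307,   6,  10], dtype=int32))
[]
white tube
(np.int32(9896), array([344.6,  13.5]), array([124,   0, 445,  32], dtype=int32))
(np.int32(1283), array([619. ,  24.6]), array([589,   1,  51,  41], dtype=int32))
(np.int32(878), array([382.6, 283.4]), array([347, 244,  74,  73], dtype=int32))
(np.int32(414), array([226.2, 268. ]), array([215, 253,  24,  30], dtype=int32))
(np.int32(406), array([209.7, 302.4]), array([198, 288,  24,  29], dtype=int32))
(np.int32(2852), array([322.7, 442. ]), array([260, 427, 140,  53], dtype=int32))
```

View pics/ctop.png

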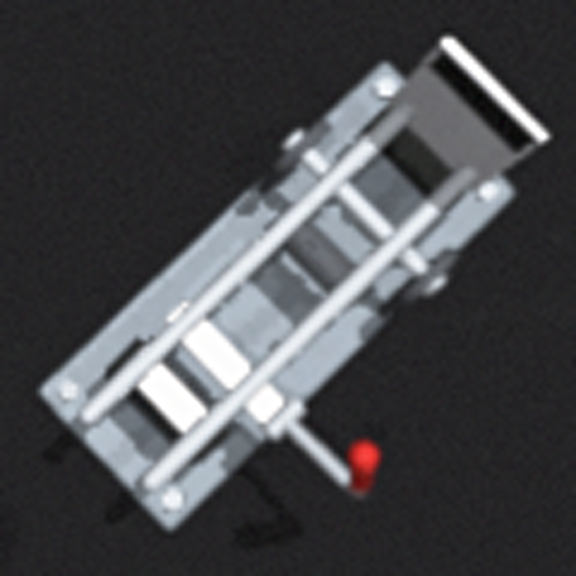

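View pics/cscene.png

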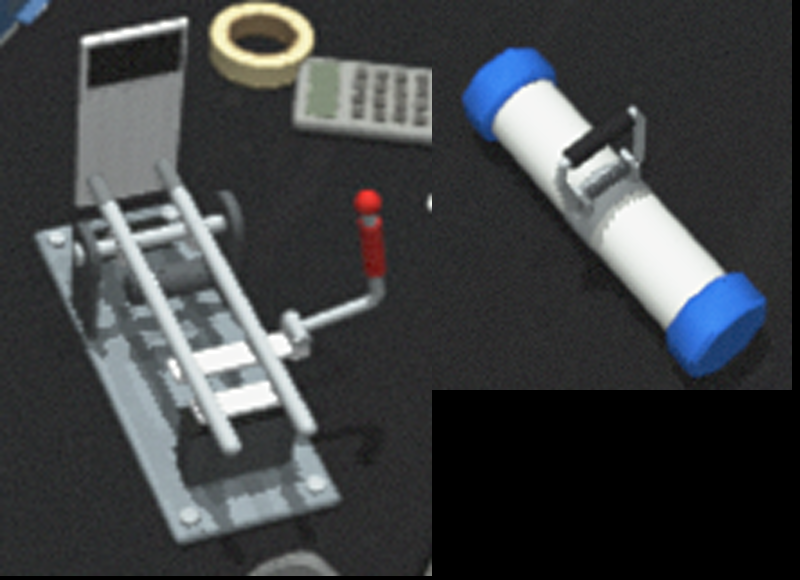

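The crops show the base plate corners at (390,62), (40,390), (172,530) and (517,185), and the pedal top edge from (445,40) to (548,138). The keeper is open, with its ball at scene (422,186). The canister's sleeve middle is at about scene (286,370.7).

```bash
python3 - <<'E'
from h import *
np.set_printoptions(precision=1,suppress=True)
A,_e=tri("scene",(252.9,352.4),"top",(234.7,250.5));B,_f=tri("scene",(324.3,432.5),"top",(201.7,319.8))
print("caps",A,_e,B,_f,np.linalg.norm(A-B),"(expect 176)")
A2=onz("top",(234.7,250.5),32);B2=onz("top",(201.7,319.8),32)
print("top only",A2,B2,np.linalg.norm(A2-B2))
# tube white centroids
for s,t in(((266.1,366.5),(226.2,268.)),((305,409),(209.7,302.4))): print("tube",tri("scene",s,"top",t))
O=(A+B)/2;u=(A-B);u[2]=0;L=np.linalg.norm(u);u/=L;y=np.array([-u[1],u[0],0])
print("origin",O,"yaw",np.degrees(np.arctan2(u[1],u[0])))
o,d=ray("scene",(286,370.7)); s=((O-o)@y)/(d@y);P=o+d*s
print("sleeve",P,"along",(P-O)@u)
f=lambda p:(330+(p[0]+.5)/4.8-.5,215+(p[1]+.5)/4.8-.5)
g=lambda p:(320+(p[0]+.5)/3.6-.5,130+(p[1]+.5)/3.6-.5)
c=[onz("top",f(p),8) for p in((390,62),(40,390),(172,530),(517,185))]
print("corners",np.array(c));print([np.linalg.norm(c[i]-c[(i+1)%4]) for i in range(4)])
x=(c[1]-c[0])+(c[2]-c[3]);x/=np.linalg.norm(x);x[2]=0;m=sum(c)/4
T=m-x*45;T[2]=0;yy=np.array([-x[1],x[0],0])
print("tilter",T,"yaw",np.degrees(np.arctan2(x[1],x[0])))
# check pedal
p1=tri("scene",g((82,40)),"top",f((445,40)));p2=tri("scene",g((187,22)),"top",f((548,138)))
for p,e in(p1,p2):
    r=p-T;print("pedal",p,e,"in tilter",r@x,r@yy,r[2])
k,e=tri("scene",(421.8,185.7),"top",(405.6,309));r=k-T
print("ball",k,e,r@x,r@yy,r[2],"keeper ang",)
hz=np.array([100,43,72]);q=np.array([r@x,r@yy,r[2]])-hz
print("tip rel hinge",q,"closed (-76,48); angle",np.degrees(np.arctan2(q[2],q[1])-np.arctan2(48,-76)))
for n,uv,z in(("beaker_oil",(315,330),60),("stopper",(310,237),20),("bottle",(262,182),135),("tall",(357,187),50)):print(n,onz("top",uv,z))
E
```

```text
caps [559.  232.2  32.2] 1.560642171187063 [392.  302.2  28.2] 1.7269996752232122 181.1562465265401 (expect 176)
top only [558.3 232.   32. ] [392.7 301.4  32. ] 179.53374561260674
tube (array([518.4, 249.2,  42.9]), np.float64(8.856868335622398))
tube (array([433.5, 284. ,  35.5]), np.float64(0.3602520171721834))
origin [475.5 267.2  30.2] yaw -22.748429322819394
sleeve [472.6 268.4 100.6] along -3.1671422660793747
corners [[ 626.8 -197.     8. ]
 [ 455.7  -16.8    8. ]
 [ 387.4  -82.5    8. ]
 [ 563.  -260.8    8. ]]
[np.float64(248.4646831704386), np.float64(94.80712845886029), np.float64(250.28162051904192), np.float64(90.25372542272275)]
tilter [ 539.5 -171.6    0. ] yaw 134.03475235135897
pedal [ 595.7 -186.8  172.4] 1.95527344952715 in tilter -50.02156406977876 -29.873591813675134 172.42943918710802
pedal [ 552.7 -231.6  169.2] 3.0464080122861428 in tilter -52.31818097841881 32.22367193031634 169.1834802794366
ball [ 416.1 -150.2  157.2] 3.6392703476094224 101.15385664143787 73.81558720762061 157.22429882684702 keeper ang
tip rel hinge [ 1.2 30.8 85.2] closed (-76,48); angle -77.60344284023067
beaker_oil [374.   36.4  60. ]
stopper [596.5  52.5  20. ]
bottle [695.2 158.9 135. ]
tall [715.6 -59.9  50. ]
```

```bash
cat >> h.py <<'E'
from scipy.spatial.transform import Rotation as Ro
np.set_printoptions(precision=1,suppress=True)
def todo(P,R):
    "shift in tool axes from here to P, then the rotation vector to R"
    s=env.state();C=Ro.from_euler("xyz",s["ee_rot"],degrees=True)
    print("t",round(s["time_s"],2),"pos",s["ee_pos"],"q",s["qpos"],"F",s["force"],"w",round(s["gripper_width"],1))
    print("shift",C.inv().apply(np.array(P)-s["ee_pos"]),"rotvec",(C.inv()*R).as_rotvec(degrees=True),"shift after rot",R.inv().apply(np.array(P)-s["ee_pos"]))
def down(yaw): return Ro.from_euler("xyz",[180,0,yaw],degrees=True)
E
```

>>> drive_effector(offsets="30,-34.5,0,0,0,0;30,-34.5,0,0,0,0;30,-34.5,0,0,0,0;30,-34.5,0,0,0,0;30,-34.5,0,0,0,0;30,-34.5,0,0,0,0;30,-34.5,0,0,0,0;30,-34.5,0,0,0,0", jaw=50)

```text
time_s: 0.9
ee_pos: [342.8, -169.7, 213.8]
ee_rot: [-180.0, -0.0, 24.6]
force: [2.0, 0.5, 0.1]
gripper_width: 50.1
gripper_force: 0.0
```

>>> drive_effector(offsets="30,-34.5,0,0,0,0;30,-34.5,0,0,0,0;30,-34.5,0,0,0,0;30,-34.5,0,0,0,0;30,-34.5,0,0,0,0;30,-34.5,0,0,0,0;30,-34.5,0,0,0,0")

```text
time_s: 1.6
ee_pos: [432.8, 137.6, 213.7]
ee_rot: [180.0, 0.0, 24.7]
force: [1.6, -0.7, -0.2]
gripper_width: 49.8
gripper_force: 0.0
```

>>> drive_effector(offsets="0,0,0,0,0,-8.5;0,0,0,0,0,-8.5;0,0,0,0,0,-8.5;0,0,0,0,0,-8.5;0,0,0,0,0,-8.5;0,0,0,0,0,0")

```text
time_s: 2.2
ee_pos: [432.6, 135.6, 213.6]
ee_rot: [-180.0, 0.0, 67.2]
force: [-0.6, -0.6, 0.2]
gripper_width: 50.0
gripper_force: 0.0
```

```bash
python3 - <<'E'
from h import *
todo([473,268.4,200],down(67.3))
E
```

```text
t 2.2 pos [432.6 135.6 213.6] q [ 16.    7.3 104.4  -0.   68.3  38.8] F [-0.6 -0.6  0.2] w 50.0
shift [138.1 -14.3  13.5] rotvec [-0.   0.  -0.1] shift after rot [138.1 -14.   13.6]
```

>>> drive_effector(offsets="40,-4,3,0,0,0;40,-4,3,0,0,0;40,-4,4,0,0,0;18,-2,3,0,0,0;0,0,0,0,0,0")

```text
time_s: 2.7
ee_pos: [473.5, 269.7, 199.8]
ee_rot: [-179.9, 0.1, 67.2]
force: [0.6, 0.1, 0.2]
gripper_width: 49.9
gripper_force: 0.0
```

```bash
python3 - <<'E'
from h import *
todo([473,268.4,75],down(67.3))
m=env.camera_model("wrist");im=env.grab_frame("wrist");cv2.imwrite("pics/w1.png",im)
print(np.array(m["T"]))
print(proj("wrist",[473,268.4,94],m))
E
```

```text
t 2.7 pos [473.5 269.7 199.8] q [28.5 16.2 94.8 -0.  69.1 51.3] F [0.6 0.1 0.2] w 49.9
shift [ -1.3   0.1 124.8] rotvec [-0.1  0.1 -0.1] shift after rot [ -1.4   0.  124.8]
[[  0.9   0.4   0.1 503.9]
 [ -0.4   0.9   0.2 340.1]
 [ -0.   -0.3   1.  371. ]
 [  0.    0.    0.    1. ]]
[316.7 241.1]
```

View pics/w1.png

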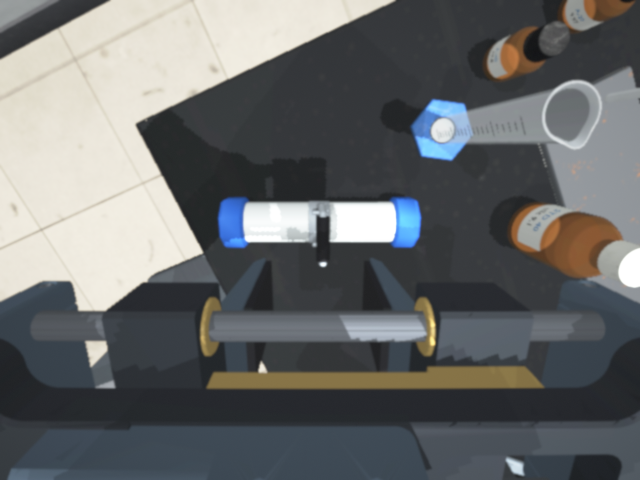

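The wrist view shows the canister level across the picture, with its caps at (233,222) and (406,222). The grip sleeve is centred at about (322,238), against a predicted (317,241), so the grasp needs about 3.5 mm more in tool y.

>>> drive_effector(offsets="0.5,3.5,40,0,0,0;0,0,40,0,0,0;0,0,30,0,0,0;0,0,15,0,0,0;0,0,0,0,0,0")

```text
time_s: 3.25
ee_pos: [474.9, 264.8, 74.0]
ee_rot: [-179.8, 0.3, 67.1]
force: [-0.1, -1.3, 0.4]
gripper_width: 50.1
gripper_force: 0.0
```

>>> drive_effector(offsets="0,0,0,0,0,0;0,0,0,0,0,0;0,0,0,0,0,0;0,0,0,0,0,0;0,0,0,0,0,0;0,0,0,0,0,0", jaw=0, grip_force=50)

```text
time_s: 3.85
ee_pos: [477.1, 267.5, 76.4]
ee_rot: [180.0, -0.0, 67.2]
force: [-0.3, -0.2, 2.1]
gripper_width: 11.4
gripper_force: 50.0
```

>>> drive_effector(offsets="0,0,-10,0,0,0;0,0,-15,0,0,0;0,0,-25,0,0,0;0,0,-30,0,0,0;0,0,-10,0,0,0;0,0,0,0,0,0;0,0,0,0,0,0;0,0,0,0,0,0")

```text
time_s: 4.65
ee_pos: [475.9, 266.8, 164.2]
ee_rot: [-179.9, 0.2, 67.2]
force: [0.9, 0.2, -2.2]
gripper_width: 10.9
gripper_force: 50.0
```

```bash
python3 - <<'E'
from h import *
todo([473,268.4,75],down(67.3))
im=env.grab_frame("scene");cv2.imwrite("pics/s2.png",im)
t=env.grab_frame("top");cv2.imwrite("pics/t2.png",t)
for b in blobs(im,(105,150,60),(120,255,255),60):print("s",b)
for b in blobs(t,(105,150,60),(120,255,255),60):print("t",b)
E
```

```text
t 4.65 pos [475.9 266.8 164.2] q [28.1 17.9 97.8 -0.  64.5 50.9] F [ 0.9  0.2 -2.2] w 10.9
shift [ 0.6 -3.1 89.2] rotvec [-0.1  0.2 -0.1] shift after rot [ 0.4 -3.3 89.2]
s (np.int32(233), array([238.6, 318.4]), array([231, 306,  17,  25], dtype=int32))
s (np.int32(181), array([209.5, 374.3]), array([203, 363,  14,  24], dtype=int32))
s (np.int32(84), array([197.3, 390.1]), array([191, 385,  18,  10], dtype=int32))
s (np.int32(607), array([318.9, 409.4]), array([301, 393,  37,  34], dtype=int32))
t (np.int32(109), array([216.9, 219.6]), array([209, 213,  14,  16], dtype=int32))
t (np.int32(157), array([231.4, 242. ]), array([223, 233,  16,  17], dtype=int32))
t (np.int32(71), array([520.3, 306.9]), array([514, 300,  13,  16], dtype=int32))
```

```bash

python3 - <<'E'
from h import *
print(tri("scene",(238.6,318.4),"top",(231.4,242)))
im=env.grab_frame("scene");print(env.state()["force"])
cv2.imwrite("pics/c2.png",cv2.resize(im[230:470,180:400],None,fx=2.4,fy=2.4,interpolation=2))
E
```

```text
(array([570.4, 226.9, 116. ]), np.float64(17.83169602431363))
[-0.2  0.3 -3.2]
```

View pics/c2.png

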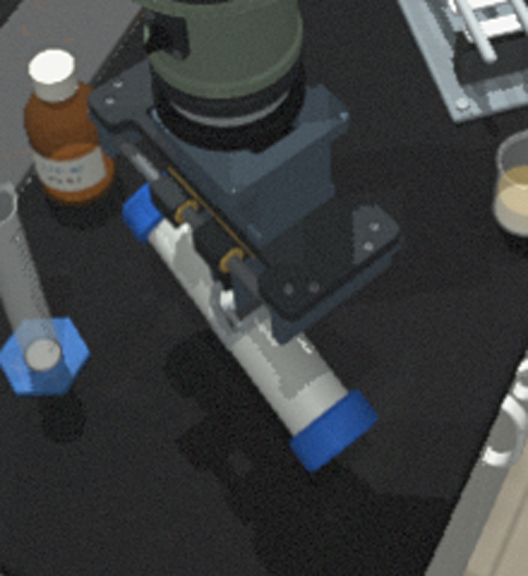

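The lifted canister has its near cap at crop (333,430) and its far cap at (145,210), the far one partly hidden by the gripper. I'll intersect each cap's ray with the canister's vertical plane to get the tilt.

```bash

python3 - <<'E'
from h import *
a=np.radians(-22.7);u=np.array([np.cos(a),np.sin(a),0]);y=np.array([-u[1],u[0],0]);O=np.array([475.9,266.8,183])
for uv in((240,317),(318.9,409.4)):
    o,d=ray("scene",uv);P=o+d*((O-o)@y)/(d@y);print(P,(P-O)@u)
E
```

```text
[581.2 222.8 111.3] 114.09037716522309
[402.5 297.5  90.3] -79.56778957535656
```

```bash

python3 - <<'E'
from h import *
a=np.radians(-22.7);u=np.array([np.cos(a),np.sin(a),0]);O=np.array([475.9,266.8,183]);k=np.array([0,0,1.])
for th in(-.4,-.2,0,.2,.4):
  C=O-42*k+27*(np.sin(th)*u-np.cos(th)*k);ax=np.cos(th)*u+np.sin(th)*k
  print(th,*[(n,proj(n,C+s*88*ax)) for n in("scene","top") for s in(1,-1)])
E
```

```text
-0.4 ('scene', array([257.8, 344.7])) ('scene', array([324.5, 396.6])) ('top', array([226.9, 253.9])) ('top', array([186.4, 318.7]))
-0.2 ('scene', array([253.1, 335.4])) ('scene', array([324.5, 402.6])) ('top', array([227.5, 248.5])) ('top', array([188.9, 319. ]))
0 ('scene', array([249.4, 326.6])) ('scene', array([322.7, 406.4])) ('top', array([227.3, 244.2])) ('top', array([192.1, 317.7]))
0.2 ('scene', array([246.9, 318.7])) ('scene', array([319.5, 408. ])) ('top', array([226.3, 241.1])) ('top', array([195.7, 315. ]))
0.4 ('scene', array([245.8, 312. ])) ('scene', array([314.9, 407.5])) ('top', array([224.5, 239.3])) ('top', array([199.6, 311. ]))
```

```bash

python3 - <<'E'
from h import *
s=env.state();print(s["torque"],s["force"],s["ee_pos"])
a=np.radians(-22.7);u=np.array([np.cos(a),np.sin(a),0]);O=np.array([475.9,266.8,183]);k=np.array([0,0,1.])
m=env.camera_model("wrist");im=env.grab_frame("wrist");cv2.imwrite("pics/w2.png",im)
for b in blobs(im,(105,150,60),(120,255,255),200):print("w",b)
for th in(-.4,-.2,0,.2,.3,.4):
  C=O-42*k+27*(np.sin(th)*u-np.cos(th)*k);ax=np.cos(th)*u+np.sin(th)*k
  print(th,*[proj("wrist",C+s*88*ax,m) for s in(1,-1)])
E
```

```text
[-0.1 -0.2  0. ] [-0.2  0.3 -3.2] [476.4 267.1 164.7]
w (np.int32(283), array([432.3, 113.1]), array([418, 101,  31,  26], dtype=int32))
w (np.int32(2028), array([208.2, 245.2]), array([187, 213,  54,  70], dtype=int32))
w (np.int32(3378), array([468.6, 270.4]), array([442, 231,  51,  80], dtype=int32))
-0.4 [404.3 247.6] [163.8 280.8]
-0.2 [423.  253.4] [176.2 270. ]
0 [440.3 260.7] [191.7 260.9]
0.2 [455.6 269.8] [209.2 253.6]
0.3 [462.1 274.9] [218.5 250.5]
0.4 [467.7 280.6] [228.1 247.7]
```

View pics/w2.png

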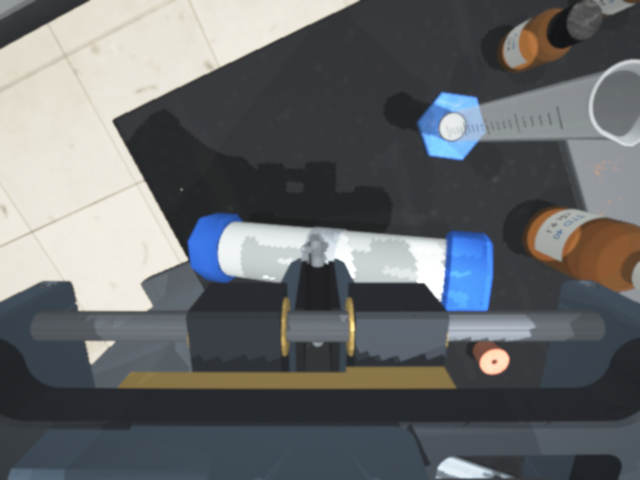

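The right cap (the far end, A) is clearly nearer the camera, at (469,270), than the left cap at (208,245). The heavy end is therefore the near-left one, B, dipping about 0.3 rad. The last joint can't turn enough with this grasp, so I'll set the canister back down and regrip it half a turn round.

>>> drive_effector(offsets="0,0,15,0,0,0;0,0,15,0,0,0;0,0,10,0,0,0;0,0,8,0,0,0;0,0,8,0,0,0;0,0,8,0,0,0;0,0,8,0,0,0;0,0,8,0,0,0")

```text
time_s: 5.65
ee_pos: [477.6, 267.6, 85.9]
ee_rot: [179.9, -0.1, 67.2]
force: [1.1, -0.0, 0.1]
gripper_width: 10.9
gripper_force: 50.0
```

>>> drive_effector(offsets="0,0,5,0,0,0;0,0,3,0,0,0;0,0,0,0,0,0;0,0,0,0,0,0")

```text
time_s: 6.05
ee_pos: [476.5, 267.4, 77.8]
ee_rot: [-180.0, 0.0, 67.2]
force: [-0.7, 0.8, -2.0]
gripper_width: 10.8
gripper_force: 50.0
```

>>> drive_effector(offsets="0,0,0,0,0,0;0,0,0,0,0,0;0,0,0,0,0,0;0,0,0,0,0,0", jaw=50)

```text
time_s: 6.45
ee_pos: [477.0, 267.4, 78.2]
ee_rot: [180.0, -0.0, 67.2]
force: [-0.2, 0.9, -0.2]
gripper_width: 40.1
gripper_force: 0.0
```

>>> drive_effector(offsets="0,0,-10,0,0,0;0,0,-30,0,0,0;0,0,-40,0,0,0;0,0,-45,0,0,0;0,0,0,0,0,8.5;0,0,0,0,0,8.5;0,0,0,0,0,8.5;0,0,0,0,0,8.5")

```text
time_s: 7.25
ee_pos: [476.9, 267.4, 204.0]
ee_rot: [180.0, -0.1, 32.8]
force: [0.1, 0.2, 0.7]
gripper_width: 50.1
gripper_force: 0.0
```

>>> drive_effector(offsets="0,0,0,0,0,8.5;0,0,0,0,0,8.5;0,0,0,0,0,8.5;0,0,0,0,0,8.5;0,0,0,0,0,8.5;0,0,0,0,0,8.5;0,0,0,0,0,8.5;0,0,0,0,0,8.5")

```text
time_s: 8.05
ee_pos: [485.5, 248.7, 202.7]
ee_rot: [-178.8, 1.7, -32.7]
force: [0.5, -0.9, -0.2]
gripper_width: 50.0
gripper_force: 0.0
```

>>> drive_effector(offsets="0,0,0,0,0,8.5;0,0,0,0,0,8.5;0,0,0,0,0,8.5;0,0,0,0,0,8.5;0,0,0,0,0,8.5;0,0,0,0,0,8.5;0,0,0,0,0,8.5;0,0,0,0,0,8.5")

```text
time_s: 8.85
ee_pos: [482.4, 38.9, 123.3]
ee_rot: [-176.3, 21.8, -82.0]
force: [0.7, -0.4, 0.1]
gripper_width: 50.1
gripper_force: 0.0
```

>>> drive_effector(offsets="0,0,0,0,0,9.5;0,0,0,0,0,0")

```text
time_s: 9.05
ee_pos: [468.9, 21.3, 103.8]
ee_rot: [-178.1, 24.2, -89.3]
force: [0.2, 0.3, -0.1]
gripper_width: 50.1
gripper_force: 0.0
```

```bash
python3 - <<'E'
from h import *
todo([476,267,76],down(-112.7))
m=env.camera_model("wrist");im=env.grab_frame("wrist");cv2.imwrite("pics/w3.png",im)
for b in blobs(im,(105,150,60),(120,255,255),200):print("w",b,onz("wrist",b[1],30,m))
k=cv2.cvtColor(im,cv2.COLOR_BGR2GRAY);
print("sleeve pred",proj("wrist",[476,267,94],m))
cv2.imwrite("pics/w3c.png",cv2.resize(im[150:330,180:480],None,fx=2.5,fy=2.5))
E
```

```text
t 9.05 pos [468.9  21.3 103.8] q [-15.6  17.5 113.9  28.6  57.3 146.5] F [ 0.2  0.3 -0.1] w 50.1
shift [-212.5   -6.1  126.5] rotvec [ 3.1 24.3 22.7] shift after rot [-229.4   88.2   27.8]
sleeve pred [311.9 437.2]
```

View pics/w3c.png

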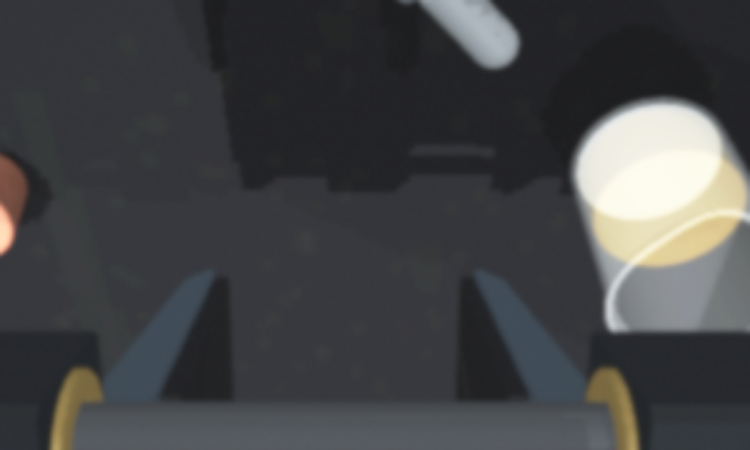

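I turned the tool the wrong way there, so joint 6 ran to its limit and the arm swung off towards +y. The wrist view at (468.9, 21.3, 103.8) shows the beaker of oil standing at crop (660,170), and the forces stayed low. I'll lift, level the tool and unwind the other way.

```bash
python3 - <<'E'
from h import *
todo([469,21,210],down(-89.3))
E
```

```text
t 9.1 pos [470.7  22.2 105.2] q [-15.5  17.5 113.8  28.7  57.3 146.5] F [ 0.  -0.1  0.7] w 49.8
shift [-42.   -1.9 -96.1] rotvec [-2.  24.2 -0.2] shift after rot [   1.1    1.7 -104.8]
```

>>> drive_effector(offsets="18,0,-41,0,0,0;18,0,-41,0,0,0;0,0,0,0,0,0")

```text
time_s: 9.4
ee_pos: [473.9, -46.4, 170.1]
ee_rot: [-177.0, 23.9, -88.6]
force: [-0.6, -0.3, 0.4]
gripper_width: 50.1
gripper_force: 0.0
```

>>> drive_effector(offsets="0,0,0,0,8.1,0;0,0,0,0,8.1,0;0,0,0,0,8,0;0,0,0,0,0,0")

```text
time_s: 9.8
ee_pos: [435.9, -107.4, 138.1]
ee_rot: [-173.1, 6.0, -84.1]
force: [0.2, -0.4, 0.7]
gripper_width: 50.0
gripper_force: 0.0
```

```bash
python3 - <<'E'
from h import *
todo([477,267,204],down(-89.3))
a=cv2.imread("pics/top0.png");t=env.grab_frame("top");cv2.imwrite("pics/t3.png",t)
for b in blobs(t,(105,150,60),(120,255,255),60):print("t",b,onz("top",b[1],32))
d=cv2.absdiff(a,t).max(2)
for n,(u,v) in dict(oil=(315,330),stop=(310,237),tall=(357,187),bottle=(264,193),keeper=(400,300)).items():print(n,d[v-15:v+15,u-15:u+15].mean())
E
```

```text
t 9.8 pos [ 435.9 -107.4  138.1] q [-21.7   9.2 115.   10.7  52.9 146.5] F [ 0.2 -0.4  0.7] w 50.0
shift [-373.1  -82.2  -17.2] rotvec [-6.6  6.3  4.9] shift after rot [-373.9  -45.7  -65.9]
t (np.int32(238), array([212.8, 225.5]), array([199, 213,  24,  23], dtype=int32)) [619.2 288.8  32. ]
t (np.int32(231), array([235.2, 250.6]), array([223, 243,  24,  18], dtype=int32)) [558.1 230.7  32. ]
t (np.int32(71), array([520.4, 307. ]), array([514, 300,  12,  17], dtype=int32)) [ 430.6 -451.1   32. ]
t (np.int32(245), array([202.2, 320.2]), array([191, 311,  24,  18], dtype=int32)) [391.8 300.2  32. ]
oil 2.7711111111111113
stop 2.8222222222222224
tall 2.2622222222222224
bottle 2.118888888888889
keeper 62.62
```

>>> drive_effector(offsets="0,0,0,0,0,-6;0,0,-25,0,0,-6;0,0,-30,0,0,-6;0,0,-30,0,0,0;0,0,0,0,0,0")

```text
time_s: 10.35
ee_pos: [432.0, -119.4, 226.5]
ee_rot: [-171.1, 3.3, -66.3]
force: [-0.2, -0.3, -0.9]
gripper_width: 50.0
gripper_force: 0.0
```

```bash
python3 - <<'E'
from h import *
todo([477,267,230],down(-40))
E
```

```text
t 10.35 pos [ 432.  -119.4  226.5] q [-23.5   4.1 106.9   9.6  65.6 129.3] F [-0.2 -0.3 -0.9] w 50.0
shift [-335.3 -191.8   46.1] rotvec [ -9.5   1.2 -26.5] shift after rot [-213.9 -325.    -3.5]
```

>>> drive_effector(offsets="0,0,0,-2.4,0.3,-6.6;0,0,0,-2.4,0.3,-6.6;0,0,0,-2.4,0.3,-6.6;0,0,0,-2.3,0.3,-6.7;0,0,0,0,0,0")

```text
time_s: 10.85
ee_pos: [429.5, -117.5, 221.4]
ee_rot: [179.8, 0.6, -39.9]
force: [0.3, 0.1, 0.3]
gripper_width: 50.0
gripper_force: 0.0
```

```bash
python3 - <<'E'
from h import *
todo([477,267,230],down(0))
t=env.grab_frame("top");s=env.grab_frame("scene")
print([b for b in blobs(s,(0,150,100),(8,255,255),12)]);print([b for b in blobs(t,(0,150,100),(8,255,255),12)])
E
```

```text
t 10.85 pos [ 429.5 -117.5  221.4] q [-16.8   6.6 104.2   0.   69.9 113. ] F [0.3 0.1 0.3] w 50.0
shift [-210.2 -325.5   -7.7] rotvec [ -0.    0.6 -39.9] shift after rot [  47.5 -384.5   -8.6]
[(np.int32(13), array([526.5,  58.1]), array([526,  55,   3,   8], dtype=int32)), (np.int32(200), array([277.9, 105.4]), array([270,  93,  17,  21], dtype=int32)), (np.int32(37), array([421.9, 185.5]), array([419, 183,   7,   6], dtype=int32)), (np.int32(66), array([423.3, 199.2]), array([421, 193,   6,  14], dtype=int32))]
[(np.int32(174), array([452.8, 142.3]), array([443, 135,  19,  16], dtype=int32))]
```

>>> drive_effector(offsets="0,0,0,0,0,-8;0,0,0,0,0,-8;0,0,0,0,0,-8;0,0,0,0,0,-8;0,0,0,0,0,-8;0,0,0,0,0,0")

```text
time_s: 11.55
ee_pos: [428.3, -119.1, 221.8]
ee_rot: [-179.8, 0.5, -0.1]
force: [0.6, -0.8, 0.2]
gripper_width: 49.9
gripper_force: 0.0
```

>>> drive_effector(offsets="5.3,-42.7,0,0,0,0;5.3,-42.7,0,0,0,0;5.3,-42.7,0,0,0,0;5.3,-42.7,0,0,0,0;5.3,-42.7,0,0,0,0;5.3,-42.7,0,0,0,0;5.3,-42.7,0,0,0,0;5.3,-42.7,0,0,0,0")

```text
time_s: 12.35
ee_pos: [470.8, 224.3, 222.2]
ee_rot: [-179.9, 0.5, -0.3]
force: [0.3, -0.9, 0.6]
gripper_width: 49.8
gripper_force: 0.0
```

>>> drive_effector(offsets="5,-40,0,0,0,0;0,0,0,0,0,-8.4;0,0,0,0,0,-8.4;0,0,0,0,0,-8.4;0,0,0,0,0,-8.4;0,0,0,0,0,-8.4;0,0,0,0,0,-8.4;0,0,0,0,0,-8.4")

```text
time_s: 13.15
ee_pos: [475.8, 262.4, 222.1]
ee_rot: [-179.5, 0.2, 58.8]
force: [-0.1, 0.8, -0.1]
gripper_width: 50.2
gripper_force: 0.0
```

>>> drive_effector(offsets="0,0,0,0,0,-8.4;0,0,0,0,0,-8.4;0,0,0,0,0,-8.4;0,0,0,0,0,-8.4;0,0,0,0,0,-8.4;0,0,0,0,0,-8.4;0,0,0,0,0,-8.4;0,0,0,0,0,-8.4")

```text
time_s: 13.95
ee_pos: [475.8, 262.4, 222.1]
ee_rot: [-179.6, -0.4, 126.0]
force: [0.2, 0.0, -0.7]
gripper_width: 49.8
gripper_force: 0.0
```

>>> drive_effector(offsets="0,0,0,0,0,-8.4;0,0,0,0,0,-8.4;0,0,0,0,0,-8.4;0,0,0,0,0,-8.4;0,0,0,0,0,-8.4;0,0,0,0,0,-8.4;0,0,0,0,0,-8.4;0,0,0,0,0,-8.4")

```text
time_s: 14.75
ee_pos: [475.8, 262.4, 222.1]
ee_rot: [179.7, -0.5, -166.8]
force: [0.1, 0.3, 0.3]
gripper_width: 49.9
gripper_force: 0.0
```

```bash
python3 - <<'E'
from h import *
todo([477,267,230],down(-112.7))
E
```

```text
t 14.75 pos [475.8 262.4 222.1] q [ 27.4  15.4  92.7   0.4  72.4 -75.9] F [0.1 0.3 0.3] w 49.9
shift [-2.1  4.2 -7.9] rotvec [  0.5  -0.3 -54.1] shift after rot [-4.7  0.7 -7.9]
```

>>> drive_effector(offsets="0,0,0,0,0,-8.4;0,0,0,0,0,-8.4;0,0,0,0,0,-8.4;0,0,0,0,0,-8.4;0,0,0,0,0,-8.4;0,0,0,0,0,-8.4;0,0,0,0.5,-0.3,-3.7;-5,0.7,40,0,0,0")

```text
time_s: 15.55
ee_pos: [480.5, 269.0, 186.7]
ee_rot: [-179.6, 0.8, -113.0]
force: [-0.2, 0.8, 0.3]
gripper_width: 49.9
gripper_force: 0.0
```

```bash
python3 - <<'E'
from h import *
todo([477,267.4,77],down(-112.7))
E
```

```text
t 15.55 pos [480.5 269.  186.7] q [  28.    16.8   96.     0.2   66.4 -129.2] F [-0.2  0.8  0.3] w 49.9
shift [  4.3   3.4 109.6] rotvec [-0.4  0.8 -0.3] shift after rot [  2.8   2.6 109.7]
```

>>> drive_effector(offsets="2,1.5,35,0,0,0;0,0,40,0,0,0;0,0,20,0,0,0;0,0,10,0,0,0;0,0,0,0,0,0;0,0,0,0,0,0")

```text
time_s: 16.15
ee_pos: [476.0, 266.9, 78.3]
ee_rot: [-179.9, 0.3, -112.8]
force: [0.9, -1.0, 0.8]
gripper_width: 50.1
gripper_force: 0.0
```

>>> drive_effector(offsets="0,0,0,0,0,0;0,0,0,0,0,0;0,0,0,0,0,0;0,0,0,0,0,0;0,0,0,0,0,0;0,0,0,0,0,0", jaw=0, grip_force=60)

```text
time_s: 16.75
ee_pos: [475.2, 266.6, 77.5]
ee_rot: [-180.0, 0.2, -112.7]
force: [-0.4, 0.5, 0.6]
gripper_width: 11.1
gripper_force: 60.0
```

```bash
python3 - <<'E'
from h import *
todo([477,267.4,76.5],down(-112.7))
E
```

```text
t 16.75 pos [475.2 266.6  77.5] q [  28.    22.6  104.8    0.2   52.4 -129.4] F [-0.4  0.5  0.6] w 11.1
shift [-1.4 -1.4  1. ] rotvec [-0.   0.2 -0. ] shift after rot [-1.4 -1.4  1. ]
```

>>> drive_effector(offsets="0,0,-10,0,0,0;0,0,-20,0,0,0;0,0,-30,0,0,0;0,0,-35,0,0,0;0,0,-35,0,0,0;0,0,-35,0,0,0;0,0,-30,0,0,0;0,0,-15,0,0,0")

```text
time_s: 17.55
ee_pos: [475.5, 266.1, 290.6]
ee_rot: [-179.8, 0.4, -112.7]
force: [0.7, 0.4, -3.5]
gripper_width: 10.7
gripper_force: 60.0
```

>>> drive_effector(offsets="15,-7,0,0,0,0;27,-12,0,0,0,0;30,-13,0,0,0,0;30,-13,0,0,0,0;30,-13,0,0,0,0;27,-12,0,0,0,0;20,-9,0,0,0,0;10,-5,0,0,0,0")

```text
time_s: 18.35
ee_pos: [474.6, 78.0, 285.8]
ee_rot: [-179.3, -1.0, -114.4]
force: [0.4, 0.4, -3.9]
gripper_width: 10.7
gripper_force: 60.0
```

>>> drive_effector(offsets="0,0,0,0,0,4;0,0,0,0,0,7;0,0,0,0,0,8.5;0,0,0,0,0,8.5;0,0,0,0,0,8.5;0,0,0,0,0,8.5;0,0,0,0,0,8.5;0,0,0,0,0,8.5")

```text
time_s: 19.15
ee_pos: [475.1, 80.1, 286.1]
ee_rot: [-178.8, 0.2, -176.5]
force: [-0.5, -0.1, -3.0]
gripper_width: 11.1
gripper_force: 60.0
```

>>> drive_effector(offsets="0,0,0,0,0,8.5;0,0,0,0,0,8.5;0,0,0,0,0,8.5;0,0,0,0,0,8.5;0,0,0,0,0,8.5;0,0,0,0,0,8.5;0,0,0,0,0,8.5;0,0,0,0,0,8.5")

```text
time_s: 19.95
ee_pos: [475.0, 80.1, 286.0]
ee_rot: [-179.7, 1.1, 115.5]
force: [0.5, 0.6, -3.1]
gripper_width: 10.8
gripper_force: 60.0
```

>>> drive_effector(offsets="0,0,0,0,0,8.5;0,0,0,0,0,8.5;0,0,0,0,0,8.5;0,0,0,0,0,8.5;0,0,0,0,0,8.5;0,0,0,0,0,8;0,0,0,0,0,8;0,0,0,0,0,0")

```text
time_s: 20.75
ee_pos: [475.1, 80.1, 286.1]
ee_rot: [179.2, 0.9, 57.3]
force: [0.0, 0.2, -2.6]
gripper_width: 10.9
gripper_force: 60.0
```

```bash
python3 - <<'E'
from h import *
todo([505,-135,290],down(44))
E
```

```text
t 20.75 pos [475.1  80.1 286.1] q [ 9.   7.5 93.6 -1.2 78.8 42. ] F [ 0.   0.2 -2.6] w 10.9
shift [-164.8  141.4    0.6] rotvec [ 0.9  0.8 13.3] shift after rot [-127.9  175.5   -3.9]
```

>>> drive_effector(offsets="0,0,0,0.5,0.4,6.7;0,0,0,0.4,0.4,6.6;0,0,0,0,0,0;0,0,0,0,0,0")

```text
time_s: 21.15
ee_pos: [475.4, 79.6, 286.5]
ee_rot: [179.9, -0.1, 44.2]
force: [0.1, 0.6, -3.2]
gripper_width: 11.0
gripper_force: 60.0
```

```bash
cat >> h.py <<'E'
def tilt():
    s=env.state();C=Ro.from_euler("xyz",s["ee_rot"],degrees=True);O=s["ee_pos"]-19*C.apply([0,0,1])
    m=env.camera_model("wrist");im=env.grab_frame("wrist")
    for b in blobs(im,(105,150,60),(120,255,255),300):print("w",b)
    u=C.apply([0,1,0]);k=-C.apply([0,0,1]) # u: tool +y, heavy ; canister relative to the tool
    for th in np.arange(-.5,.01,.1):
        Q=O-42*k+27*(np.sin(th)*u-np.cos(th)*k);ax=np.cos(th)*u+np.sin(th)*k
        print(round(th,2),"heavy",proj("wrist",Q+88*ax,m),"light",proj("wrist",Q-88*ax,m),"world axis slope",np.degrees(np.arcsin(ax[2])),"origin",Q)
    return im
E
python3 - <<'E'
from h import *
todo([505,-135,290],down(44))
cv2.imwrite("pics/w5.png",tilt())
E
```

```text
t 21.15 pos [475.4  79.6 286.5] q [ 8.1  7.5 93.6 -0.  78.8 54. ] F [ 0.1  0.6 -3.2] w 11.0
shift [-128.2  174.6   -3.5] rotvec [ 0.1 -0.1  0.2] shift after rot [-127.8  174.9   -3.5]
w (np.int32(1493), array([417.7, 241. ]), array([388, 213,  53,  69], dtype=int32))
w (np.int32(3329), array([164.3, 273.9]), array([140, 235,  52,  76], dtype=int32))
-0.5 heavy [395.9 245.4] light [160.2 286.7] world axis slope -28.594098600401914 origin [466.5  88.9 239.8]
-0.4 heavy [405.6 247.7] light [164.7 280.6] world axis slope -22.86452595325727 origin [468.2  87.1 238.6]
-0.3 heavy [415.2 250.5] light [170.4 275. ] world axis slope -17.13495287549555 origin [469.9  85.3 237.7]
-0.2 heavy [424.5 253.6] light [177.1 269.8] world axis slope -11.405379505264726 origin [471.8  83.5 237. ]
-0.1 heavy [433.5 257. ] light [184.5 265.1] world axis slope -5.675805953263602 origin [473.6  81.5 236.6]
-0.0 heavy [442.  260.9] light [192.6 260.8] world axis slope 0.05376768561048034 origin [475.5  79.6 236.5]
```

>>> drive_effector(offsets="0,0,0,-4,0,0;0,0,0,-6,0,0;0,0,0,-5,0,0;0,0,0,0,0,0;0,0,0,0,0,0")

```text
time_s: 21.7
ee_pos: [475.3, 79.9, 286.7]
ee_rot: [165.0, -0.1, 44.0]
force: [0.8, 0.6, -2.7]
gripper_width: 10.8
gripper_force: 60.0
```

```bash
cat >> h.py <<'E'
T0=np.array([539.5,-171.6,0]);ya=np.radians(134.03);X=np.array([np.cos(ya),np.sin(ya),0]);Y=np.array([-X[1],X[0],0])
def til(x,y,z): return T0+x*X+y*Y+np.array([0,0,z])
def intil(P): r=np.array(P)-T0; return np.array([r@X,r@Y,r[2]])
def place(x,z,R,th=-.33):
    off=np.array([0,27*np.sin(th),61-42+27*np.cos(th)+4]) if 0 else np.array([0,27*np.sin(th),42+27*np.cos(th)-19])
    return til(x,0,z)-R.apply(off)
E
python3 - <<'E'
from h import *
R=down(44.03)*Ro.from_euler("x",-15,degrees=True)
P=place(62,180,R);print(P)
todo(P,R);tilt()
P2=place(62,116,R);todo(P2,R)
E
```

```text
[ 493.5 -124.1  229.2]
t 21.7 pos [475.3  79.9 286.7] q [ 17.4   3.7  99.5 -14.1  70.4  67.4] F [ 0.8  0.6 -2.7] w 10.8
shift [-128.7  139.1   96.6] rotvec [-0.  -0.1 -0. ] shift after rot [-128.7  139.    96.8]
w (np.int32(1225), array([414.4, 239.1]), array([386, 213,  54,  68], dtype=int32))
w (np.int32(3496), array([162.5, 272.8]), array([138, 233,  53,  78], dtype=int32))
-0.5 heavy [395.7 245.4] light [159.9 286.7] world axis slope -13.676171645237757 origin [475.   80.3 238.3]
-0.4 heavy [405.4 247.8] light [164.5 280.6] world axis slope -7.946599170280969 origin [476.9  78.4 237.8]
-0.3 heavy [415.  250.5] light [170.2 275. ] world axis slope -2.217026544042041 origin [478.8  76.5 237.5]
-0.2 heavy [424.3 253.6] light [176.9 269.8] world axis slope 3.5125461234054596 origin [480.6  74.5 237.6]
-0.1 heavy [433.2 257.1] light [184.3 265.1] world axis slope 9.242118725365343 origin [482.5  72.6 237.9]
-0.0 heavy [441.8 261. ] light [192.4 260.8] world axis slope 14.971691149755344 origin [484.3  70.7 238.4]
t 21.75 pos [475.8  79.5 286.8] q [ 17.3   3.7  99.5 -14.2  70.4  67.4] F [ 0.6 -0.1 -3.2] w 10.7
shift [-128.7  122.   158.4] rotvec [-0.  -0.1 -0.1] shift after rot [-128.7  121.8  158.6]
```

>>> drive_effector(offsets="-8,9.6,2.6,0,0,0;-16,19.3,5.2,0,0,0;-20,24,6.5,0,0,0;-24,29,7.8,0,0,0;-24,29,7.8,0,0,0;-20,24,6.5,0,0,0;-12,14,3.7,0,0,0;-4.7,5.5,1.4,0,0,0")

```text
time_s: 22.55
ee_pos: [493.2, -128.5, 286.5]
ee_rot: [164.9, -0.0, 43.6]
force: [-0.5, 0.8, -3.3]
gripper_width: 10.8
gripper_force: 60.0
```

>>> drive_effector(offsets="0,-4,14,0,0,0;0,-5.5,20,0,0,0;0,-4,14,0,0,0;0,-2,7,0,0,0;0,0,0,0,0,0;0,0,0,0,0,0")

```text
time_s: 23.15
ee_pos: [493.8, -124.8, 230.2]
ee_rot: [164.9, -0.1, 43.9]
force: [0.1, -1.2, -2.5]
gripper_width: 11.3
gripper_force: 60.0
```

```bash
python3 - <<'E'
from h import *
R=down(44.03)*Ro.from_euler("x",-15,degrees=True)
todo(place(62,116,R),R)
for n in("scene","top"):
    im=env.grab_frame(n);cv2.imwrite(f"pics/{n}6.png",im)
    for b in blobs(im,(105,150,60),(120,255,255),40):print(n,b)
    print(n,"pred heavy",proj(n,til(62-88,0,180)),"light",proj(n,til(62+88,0,180)))
tilt()
E
```

```text
t 23.15 pos [ 493.8 -124.8  230.2] q [ -9.7   5.6 105.7 -10.6  56.8  41.3] F [ 0.1 -1.2 -2.5] w 11.3
shift [  0.1 -17.7  62.6] rotvec [ 0.1 -0.1 -0.2] shift after rot [  0.3 -17.5  62.6]
scene (np.int32(205), array([357.4, 141.3]), array([349, 133,  23,  24], dtype=int32))
scene (np.int32(52), array([451.4, 150.6]), array([445, 145,  13,  13], dtype=int32))
scene (np.int32(716), array([398. , 197.6]), array([383, 182,  31,  31], dtype=int32))
scene (np.int32(117), array([194. , 389.8]), array([179, 379,  29,  16], dtype=int32))
scene pred heavy [360.6 142.1] light [395.5 202.6]
top (np.int32(221), array([213. , 225.3]), array([199, 213,  24,  23], dtype=int32))
top (np.int32(68), array([520.3, 306.8]), array([514, 300,  12,  16], dtype=int32))
top pred heavy [425.6 240.4] light [364.9 299.3]
w (np.int32(1266), array([414.5, 241.6]), array([388, 214,  47,  68], dtype=int32))
w (np.int32(3514), array([162.3, 273. ]), array([137, 234,  54,  77], dtype=int32))
-0.5 heavy [395.7 245.4] light [159.9 286.7] world axis slope -13.473185578088625 origin [ 493.9 -124.5  182.1]
-0.4 heavy [405.5 247.8] light [164.5 280.7] world axis slope -7.7436308278105415 origin [ 495.7 -126.4  181.6]
-0.3 heavy [415.  250.6] light [170.2 275. ] world axis slope -2.0140754529644043 origin [ 497.6 -128.3  181.3]
-0.2 heavy [424.3 253.6] light [176.9 269.8] world axis slope 3.715480080640749 origin [ 499.5 -130.3  181.4]
-0.1 heavy [433.2 257.1] light [184.3 265.1] world axis slope 9.44503532020221 origin [ 501.3 -132.2  181.7]
-0.0 heavy [441.8 261. ] light [192.4 260.8] world axis slope 15.174589788716759 origin [ 503.1 -134.1  182.3]
```

>>> drive_effector(offsets="0,-3,10,0,0,0;0,-4.6,16,0,0,0;0,-4.6,16,0,0,0;0,-3,10,0,0,0;0,-2,7,0,0,0;0,0,0,0,0,0;0,0,0,0,0,0")

```text
time_s: 24.0
ee_pos: [493.0, -123.7, 168.4]
ee_rot: [164.9, -0.1, 43.9]
force: [-0.5, -0.1, -3.1]
gripper_width: 11.0
gripper_force: 60.0
```

```bash
python3 - <<'E'
from h import *
R=down(44.03)*Ro.from_euler("x",-15,degrees=True)
todo(place(62,93,R),R)
t=env.grab_frame("top");im=env.grab_frame("scene")
M=np.zeros((600,800,3),np.uint8);M[:600,:400]=cv2.resize(im[110:290,320:440],(400,600),interpolation=2);M[:440,400:]=cv2.resize(t[215:325,340:440],(400,440),interpolation=2)
cv2.imwrite("pics/m7.png",M)
E
```

```text
t 24.0 pos [ 493.  -123.7  168.4] q [ -9.6   8.7 111.8 -12.   47.9  43.7] F [-0.5 -0.1 -3.1] w 11.0
shift [ 0.1 -6.2 25.5] rotvec [ 0.1 -0.1 -0.2] shift after rot [ 0.2 -6.2 25.6]
```

View pics/m7.png

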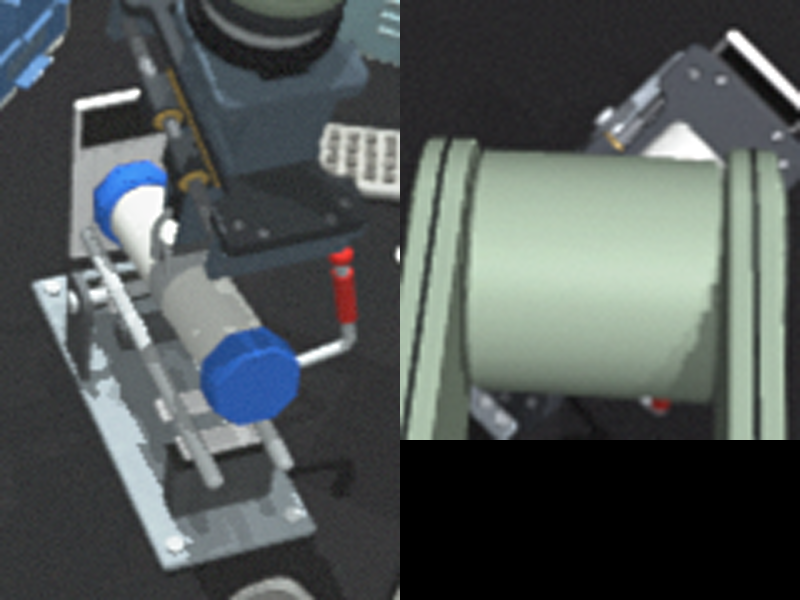

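The heavy cap, at (130,195) in the picture, hangs just inside the foot plate, and the light cap at (250,375) is over the rails. The keeper is clear, so I'll keep lowering gently.

>>> drive_effector(offsets="0,-1.8,7,0,0,0;0,-1.5,5,0,0,0;0,-1,4,0,0,0;0,-0.5,2,0,0,0;0,0,0,0,0,0;0,0,0,0,0,0")

```text
time_s: 24.7
ee_pos: [493.1, -123.6, 149.7]
ee_rot: [164.9, -0.1, 43.9]
force: [0.5, 1.6, -1.7]
gripper_width: 11.0
gripper_force: 60.0
```

>>> drive_effector(offsets="0,-0.5,2,0,0,0;0,-0.5,2,0,0,0;0,0,0,0,0,0;0,0,0,0,0,0")

```text
time_s: 25.1
ee_pos: [492.7, -123.6, 145.3]
ee_rot: [164.9, -0.1, 43.9]
force: [1.1, 3.0, -1.3]
gripper_width: 10.8
gripper_force: 60.0
```

```bash
python3 - <<'E'
from h import *
R=down(44.03)*Ro.from_euler("x",-15,degrees=True)
todo(place(56,91,R),R);tilt()
im=env.grab_frame("scene")
for b in blobs(im,(105,150,60),(120,255,255),100):print(b)
print("pred",proj("scene",til(57-88,0,91)),proj("scene",til(57+88,0,91)),proj("scene",til(57+100,0,91)))
E
```

```text
t 25.1 pos [ 492.7 -123.6  145.3] q [ -9.6  10.1 113.8 -12.6  44.5  44.7] F [ 1.1  3.  -1.3] w 10.8
shift [0.3 5.3 6.7] rotvec [ 0.1 -0.1 -0.2] shift after rot [0.3 5.3 6.7]
w (np.int32(1628), array([428.2, 245.3]), array([399, 214,  51,  69], dtype=int32))
w (np.int32(3471), array([167.4, 271.7]), array([143, 231,  51,  80], dtype=int32))
-0.5 heavy [395.7 245.4] light [159.9 286.7] world axis slope -13.56135247416937 origin [ 492.6 -123.3   96.8]
-0.4 heavy [405.5 247.8] light [164.5 280.6] world axis slope -7.8317853019159385 origin [ 494.4 -125.2   96.3]
-0.3 heavy [415.  250.5] light [170.2 275. ] world axis slope -2.102217836192669 origin [ 496.3 -127.2   96.1]
-0.2 heavy [424.3 253.6] light [176.8 269.8] world axis slope 3.6273497064838147 origin [ 498.1 -129.1   96.1]
-0.1 heavy [433.3 257.1] light [184.3 265.1] world axis slope 9.356917115902377 origin [ 500.  -131.    96.4]
-0.0 heavy [441.8 260.9] light [192.3 260.8] world axis slope 15.086484170887733 origin [ 501.8 -132.9   97. ]
(np.int32(191), array([355.3, 170.5]), array([347, 163,  22,  22], dtype=int32))
(np.int32(581), array([392.7, 233.8]), array([379, 220,  29,  28], dtype=int32))
(np.int32(108), array([195.4, 390.2]), array([182, 385,  27,  10], dtype=int32))
pred [357.5 174.8] [389.7 235. ] [392.2 239.6]
```

>>> drive_effector(offsets="1.5,-0.3,1,0,0,0;0,-0.5,2,0,0,0;0,-0.3,1,0,0,0;0,0,0,0,0,0;0,0,0,0,0,0")

```text
time_s: 25.7
ee_pos: [494.0, -122.6, 142.5]
ee_rot: [164.8, -0.2, 43.8]
force: [-3.1, 4.9, 9.0]
gripper_width: 10.7
gripper_force: 60.0
```

```bash
python3 - <<'E'
from h import *
R=down(44.03)*Ro.from_euler("x",-15,degrees=True)
todo(place(56,91,R),R);tilt()
print("F til",intil(T0+env.state()["force"]))
im=env.grab_frame("scene")
for b in blobs(im,(105,150,60),(120,255,255),100):print(b)
E
```

```text
t 25.7 pos [ 494.  -122.6  142.5] q [ -9.4  10.4 114.  -12.8  44.1  45.1] F [-3.1  4.9  9. ] w 10.7
shift [-1.3  5.9  4. ] rotvec [ 0.2 -0.1 -0.2] shift after rot [-1.3  5.9  4. ]
w (np.int32(1609), array([430.3, 247.2]), array([402, 216,  50,  68], dtype=int32))
w (np.int32(3456), array([168.3, 270.8]), array([144, 230,  50,  81], dtype=int32))
-0.5 heavy [395.7 245.4] light [159.9 286.7] world axis slope -13.497662835317877 origin [ 493.9 -122.3   94. ]
-0.4 heavy [405.4 247.8] light [164.5 280.6] world axis slope -7.768107336818881 origin [ 495.7 -124.2   93.5]
-0.3 heavy [415.  250.5] light [170.2 275. ] world axis slope -2.0385512319858137 origin [ 497.6 -126.1   93.3]
-0.2 heavy [424.3 253.6] light [176.9 269.8] world axis slope 3.691005028334803 origin [ 499.4 -128.1   93.3]
-0.1 heavy [433.2 257.1] light [184.3 265.1] world axis slope 9.420561006035355 origin [ 501.3 -130.    93.6]
-0.0 heavy [441.8 261. ] light [192.3 260.8] world axis slope 15.150116239749906 origin [ 503.1 -131.9   94.2]
F til [ 5.  -1.6  9.9]
(np.int32(190), array([355.1, 170.6]), array([347, 163,  21,  23], dtype=int32))
(np.int32(566), array([391.3, 235.8]), array([378, 223,  29,  27], dtype=int32))
```

>>> drive_effector(offsets="0,0.4,-1.5,0,0,0;0,0,0,0,0,0;0,0,0,0,0,0")

```text
time_s: 26.1
ee_pos: [493.7, -122.7, 142.7]
ee_rot: [164.9, -0.1, 43.9]
force: [-0.7, 2.5, 1.8]
gripper_width: 11.1
gripper_force: 60.0
```

>>> drive_effector(offsets="0,1,0.3,0,0,0;0,1,0.3,0,0,0;0,0,0,0,0,0;0,0,0,0,0,0")

```text
time_s: 26.5
ee_pos: [494.7, -123.7, 142.7]
ee_rot: [165.0, -0.1, 43.8]
force: [-3.4, 4.9, 5.1]
gripper_width: 10.8
gripper_force: 60.0
```

```bash
python3 - <<'E'
from h import *
R=down(44.03)*Ro.from_euler("x",-15,degrees=True)
todo(place(56,91,R),R)
print("F til",intil(T0+env.state()["force"]))
im=env.grab_frame("scene")
for b in blobs(im,(105,150,60),(120,255,255),100):print(b)
E
```

```text
t 26.5 pos [ 494.7 -123.7  142.7] q [ -9.6  10.5 113.7 -12.6  44.3  44.8] F [-3.4  4.9  5.1] w 10.8
shift [-1.1  4.6  3.8] rotvec [ 0.  -0.1 -0.2] shift after rot [-1.1  4.6  3.8]
F til [ 5.9 -1.   5.1]
(np.int32(188), array([354.7, 170.3]), array([347, 163,  20,  22], dtype=int32))
(np.int32(569), array([391. , 235.4]), array([377, 222,  29,  27], dtype=int32))
```

>>> drive_effector(offsets="0,0,0,0,0,0;0,0,0,0,0,0;0,0,0,0,0,0;0,0,0,0,0,0", jaw=36)

```text
time_s: 26.95
ee_pos: [495.0, -124.4, 142.4]
ee_rot: [164.9, -0.1, 43.9]
force: [-0.4, 0.1, 0.2]
gripper_width: 35.8
gripper_force: 0.0
```

>>> drive_effector(offsets="0,0,-10,0,0,0;0,0,-25,0,0,0;0,0,-40,0,0,0;0,0,-40,0,0,0;0,0,-40,0,0,0;0,0,-20,0,0,0;0,0,0,0,0,0")

```text
time_s: 27.65
ee_pos: [464.5, -91.3, 315.9]
ee_rot: [164.6, -0.4, 43.9]
force: [0.6, -0.2, 0.3]
gripper_width: 35.8
gripper_force: 0.0
```

```bash
python3 - <<'E'
from h import *
todo(til(100,120,250),down(44))
for n in ("scene","top"):
    im=env.grab_frame(n);cv2.imwrite(f"pics/{n}8.png",im)
    for b in blobs(im,(105,150,60),(120,255,255),40):print(n,b)
    for b in blobs(im,(0,150,100),(8,255,255),12):print(n,"red",b)
    for x in(51,57):print(n,"pred",proj(n,til(x-88,0,91)),proj(n,til(x+88,0,91)))
E
```

```text
t 27.65 pos [464.5 -91.3 315.9] q [ -5.7  -0.5  99.9 -10.3  68.8  43.2] F [ 0.6 -0.2  0.3] w 35.8
shift [-122.3   -7.6   65.3] rotvec [15.4 -0.4 -0.1] shift after rot [-121.9    9.9   65.9]
scene (np.int32(51), array([451.5, 150.6]), array([445, 145,  13,  13], dtype=int32))
scene (np.int32(211), array([356.1, 170.2]), array([347, 163,  25,  22], dtype=int32))
scene (np.int32(559), array([391.2, 235.5]), array([378, 223,  28,  26], dtype=int32))
scene (np.int32(68), array([211.2, 378.4]), array([204, 372,  13,  14], dtype=int32))
scene (np.int32(118), array([195. , 390.1]), array([183, 385,  25,  10], dtype=int32))
scene red (np.int32(12), array([526.8,  57.3]), array([526,  55,   3,   6], dtype=int32))
scene red (np.int32(199), array([277.9, 105.4]), array([270,  93,  17,  21], dtype=int32))
scene red (np.int32(39), array([421.7, 185.6]), array([418, 183,   8,   6], dtype=int32))
scene red (np.int32(76), array([423.3, 199.1]), array([420, 191,   7,  16], dtype=int32))
scene pred [356.5 172.9] [388.5 232.7]
scene pred [357.5 174.8] [389.7 235. ]
top (np.int32(238), array([212.8, 225.6]), array([199, 213,  24,  23], dtype=int32))
top (np.int32(71), array([520.2, 307.2]), array([514, 300,  12,  17], dtype=int32))
top red (np.int32(169), array([452.8, 142.3]), array([443, 135,  19,  16], dtype=int32))
top pred [419.6 245.3] [364.3 298.9]
top pred [417.8 247.1] [362.4 300.7]
```

>>> drive_effector(offsets="-20,0,0,5,0,0;-40,0,0,5,0,0;-40,0,0,5.4,0,0;-22,0,0,0,0,0;0,0,0,0,0,0", jaw=0, grip_force=20)

```text
time_s: 28.25
ee_pos: [373.5, -177.8, 309.4]
ee_rot: [-179.4, 0.0, 43.6]
force: [1.0, 0.9, -0.1]
gripper_width: 0.8
gripper_force: 0.0
```

```bash
python3 - <<'E'
from h import *
todo(til(101,112,145),down(44))
for n in ("scene","top"):
    im=env.grab_frame(n);cv2.imwrite(f"pics/{n}9.png",im)
t=cv2.imread("pics/top9.png")
for b in blobs(t,(105,150,60),(120,255,255),40):print(b)
for x in(51,57):print("pred",proj("top",til(x-88,0,95)),proj("top",til(x+88,0,95)))
M=np.zeros((600,800,3),np.uint8);M[:600,:400]=cv2.resize(cv2.imread("pics/scene9.png")[110:290,320:440],(400,600),interpolation=2);M[:440,400:]=cv2.resize(t[215:325,340:440],(400,440),interpolation=2)
cv2.imwrite("pics/m9.png",M)
E
```

```text
t 28.25 pos [ 373.5 -177.8  309.4] q [-27.2   0.8  97.8   0.2  82.   19.2] F [ 1.   0.9 -0.1] w 0.8
shift [ 11.8  11.5 164.3] rotvec [-0.6  0.  -0.4] shift after rot [ 11.7  10.  164.4]
(np.int32(232), array([212.8, 225.4]), array([199, 213,  24,  23], dtype=int32))
(np.int32(209), array([419.1, 245.3]), array([407, 236,  22,  22], dtype=int32))
(np.int32(262), array([362.5, 300.8]), array([352, 290,  22,  22], dtype=int32))
pred [420.  244.9] [364.5 298.7]
pred [418.2 246.7] [362.6 300.6]
```

View pics/m9.png

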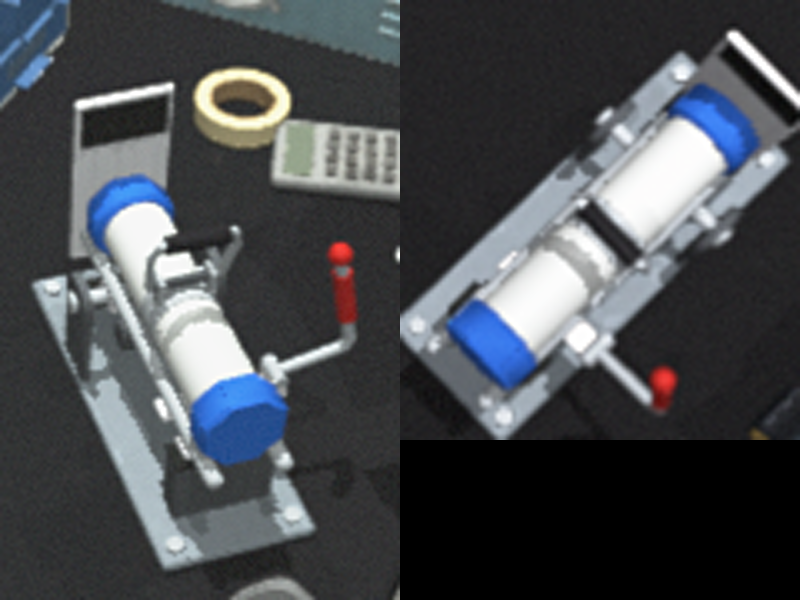

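The canister lies in both rails with its handle up, its blue caps at top-crop (715,130) and (490,345), and the keeper still open. I'll nudge the light end gently to make sure it is home against the foot plate.

```bash
python3 - <<'E'
from h import *
todo(til(185,0,230),down(44.03))
E
```

```text
t 28.35 pos [ 375.1 -176.   310.1] q [-26.9   0.8  97.7   0.2  81.9  19.3] F [ 0.1 -0.2 -0.8] w 0.4
shift [120.8 -73.7  80.8] rotvec [-0.5 -0.1 -0.2] shift after rot [121.3 -73.8  80.1]
```

>>> drive_effector(offsets="15,-9,5,0,0,0;32,-19,20,0,0,0;37,-22,25,0,0,0;28,-17,25,0,0,0;9,-6,15,0,0,0;0,0,40,0,0,0;0,0,40,0,0,0;0,0,40,0,0,0")

```text
time_s: 29.15
ee_pos: [411.5, -36.8, 100.4]
ee_rot: [-179.7, -0.1, 44.0]
force: [0.3, 1.0, 0.7]
gripper_width: 0.4
gripper_force: 0.0
```

>>> drive_effector(offsets="0,0,15,0,0,0;0,0,0,0,0,0;0,0,0,0,0,0")

```text
time_s: 29.45
ee_pos: [411.9, -37.6, 87.1]
ee_rot: [-179.7, -0.1, 44.0]
force: [-0.7, -0.0, 0.1]
gripper_width: 0.6
gripper_force: 0.0
```

```bash
python3 - <<'E'
from h import *
s=env.state();print(intil(s["ee_pos"]),s["force"],s["ee_rot"])
E
```

```text
[185.1  -1.4  87.1] [-0.7 -0.   0.1] [-179.7   -0.1   44. ]
```

>>> drive_effector(offsets="0,6,0,0,0,0;0,5,0,0,0,0;0,2,0,0,0,0;0,0,0,0,0,0")

```text
time_s: 29.85
ee_pos: [421.1, -48.2, 87.4]
ee_rot: [-179.7, -0.1, 43.8]
force: [-0.4, 0.2, -0.2]
gripper_width: 0.7
gripper_force: 0.0
```

>>> drive_effector(offsets="0,2,0,0,0,0;0,1,0,0,0,0;0,0,0,0,0,0;0,0,0,0,0,0")

```text
time_s: 30.25
ee_pos: [421.6, -49.4, 86.9]
ee_rot: [-179.6, -0.1, 43.9]
force: [-3.1, 4.3, 4.8]
gripper_width: 0.4
gripper_force: 2.7
```

```bash
python3 - <<'E'
from h import *
s=env.state();print(intil(s["ee_pos"]),intil(T0+s["force"]))
im=env.grab_frame("scene")
for b in blobs(im,(105,150,60),(120,255,255),100):print(b)
E
```

```text
[169.8  -0.2  86.9] [ 5.3 -0.8  4.8]
(np.int32(168), array([354.5, 170.6]), array([347, 163,  23,  22], dtype=int32))
(np.int32(155), array([382.2, 236.5]), array([377, 226,  11,  23], dtype=int32))
(np.int32(111), array([195.8, 390.1]), array([183, 385,  27,  10], dtype=int32))
```

The nudge met about 5 N with almost no travel, so the canister is home. Next is the keeper.

>>> drive_effector(offsets="0,-8,0,0,0,0;0,-10,0,0,0,0;0,0,-40,0,0,0;0,0,-45,0,0,0;0,0,-45,0,0,0;0,0,-20,0,0,0;0,0,0,0,0,0")

```text
time_s: 31.0
ee_pos: [412.1, -37.8, 240.0]
ee_rot: [180.0, -0.4, 43.9]
force: [-0.6, -0.3, -0.3]
gripper_width: 0.5
gripper_force: 0.0
```

```bash
python3 - <<'E'
from h import *
todo(til(101,114,237),down(44.03))
E
```

```text
t 31.0 pos [412.1 -37.8 240. ] q [ -7.    2.4 106.1   0.3  71.3  39. ] F [-0.6 -0.3 -0.3] w 0.5
shift [-115.3   84.     2.3] rotvec [ 0.  -0.4 -0.1] shift after rot [-115.4   83.8    3. ]
```

>>> drive_effector(offsets="-30,10,0,0,0,0;-40,20,0,0,0,0;-35,30,0,0,0,0;-10,24,0,0,0,0;0,0,30,0,0,0;0,0,40,0,0,0;0,0,22,0,0,0;0,0,0,0,0,0")

```text
time_s: 31.8
ee_pos: [382.0, -175.8, 140.3]
ee_rot: [-179.1, 0.1, 43.9]
force: [-0.1, 0.2, 0.4]
gripper_width: 0.5
gripper_force: 0.0
```

```bash
python3 - <<'E'
from h import *
s=env.state();print(intil(s["ee_pos"]),intil(T0+s["force"]))
E
```

```text
[106.4 116.1 140.3] [ 0.2 -0.1  0.4]
```

>>> drive_effector(offsets="8,5,-4,0,0,0;8,0,-1,0,0,0;6,0,-2,0,0,0;6,0,-2,0,0,0;6,0,-2,0,0,0;0,0,0,0,0,0")

```text
time_s: 32.4
ee_pos: [414.4, -157.2, 156.0]
ee_rot: [-179.7, -0.1, 43.9]
force: [0.3, -0.7, 0.4]
gripper_width: 0.6
gripper_force: 0.0
```

```bash
python3 - <<'E'
from h import *
s=env.state();print(intil(s["ee_pos"]),intil(T0+s["force"]))
for n in("scene","top"):
    im=env.grab_frame(n)
    for b in blobs(im,(0,150,60),(8,255,255),8):print(n,b[:2])
E
```

```text
[ 97.3  79.9 156. ] [-0.7  0.2  0.4]
scene (np.int32(10), array([526.5,  57.5]))
scene (np.int32(12), array([521.9,  70.1]))
scene (np.int32(197), array([278. , 105.5]))
scene (np.int32(34), array([413.4, 186. ]))
scene (np.int32(74), array([418.8, 197.9]))
top (np.int32(202), array([452.2, 143.2]))
```

>>> drive_effector(offsets="7,-2,3,0,0,0;7,-1,0,0,0,0;7,0,0,0,0,0;6,0,0,0,0,0;7,0,1,0,0,0;7,0,2,0,0,0;7,0,2,0,0,0;0,0,0,0,0,0")

```text
time_s: 33.3
ee_pos: [448.0, -121.0, 148.1]
ee_rot: [-179.8, -0.3, 43.9]
force: [1.4, 1.4, 7.2]
gripper_width: 0.5
gripper_force: 3.5
```

```bash
python3 - <<'E'
from h import *
s=env.state();print(intil(s["ee_pos"]),intil(T0+s["force"]))
for n in("scene",):
    im=env.grab_frame(n)
    for b in blobs(im,(0,150,60),(8,255,255),8):print(n,b[:2])
E
```

```text
[100.   30.6 148.1] [ 0.  -2.   7.2]
scene (np.int32(9), array([526.4,  57.8]))
scene (np.int32(10), array([521.7,  69.9]))
scene (np.int32(196), array([277.9, 105.5]))
scene (np.int32(30), array([385.4, 196.1]))
scene (np.int32(85), array([400.4, 199.8]))
```

>>> drive_effector(offsets="6,0,1,0,0,0;6,0,3,0,0,0;5,0,4,0,0,0;5,0,4,0,0,0;0,0,0,0,0,0;0,0,0,0,0,0")

```text
time_s: 33.95
ee_pos: [460.6, -106.5, 134.4]
ee_rot: [-179.5, 0.0, 43.9]
force: [-0.3, 0.1, -0.2]
gripper_width: 0.5
gripper_force: 0.0
```

```bash
python3 - <<'E'
from h import *
s=env.state();print(intil(s["ee_pos"]),intil(T0+s["force"]))
for n in("scene",):
    im=env.grab_frame(n)
    for b in blobs(im,(0,150,60),(8,255,255),8):print(n,b[:2])
    print("closed tip",proj(n,til(100,-33,120)), "bar mid",proj(n,til(100,0,120)))
E
```

```text
[101.6  11.4 134.4] [ 0.3  0.2 -0.2]
scene (np.int32(10), array([526.5,  57.5]))
scene (np.int32(12), array([521.9,  70.1]))
scene (np.int32(190), array([277.9, 105.5]))
scene (np.int32(92), array([384.6, 208.1]))
scene (np.int32(27), array([366.6, 212. ]))
closed tip [365.6 211.3] bar mid [382.1 207.6]
```

The keeper is closed: its ball is at scene (366.6,212), against a predicted (365.6,211.3). Next is the pedal.

>>> drive_effector(offsets="0,0,-30,0,0,0;0,0,-45,0,0,0;0,0,-45,0,0,-6;0,0,0,0,0,-8.4;0,0,0,0,0,-8.4;0,0,0,0,0,-8.4;0,0,0,0,0,-8.4;0,0,0,0,0,-8.4")

```text
time_s: 34.8
ee_pos: [461.3, -107.7, 254.9]
ee_rot: [-179.7, -0.3, 92.2]
force: [-0.0, -0.5, 0.3]
gripper_width: 0.6
gripper_force: 0.0
```

>>> drive_effector(offsets="0,0,0,0,0,-8.4;0,0,0,0,0,-8.4;0,0,0,0,0,-8.4;0,0,0,0,0,-8.4;0,0,0,0,0,-8.4;0,0,0,0,0,0")

```text
time_s: 35.4
ee_pos: [461.4, -107.6, 255.0]
ee_rot: [180.0, -0.4, 133.8]
force: [-0.4, 0.8, 0.9]
gripper_width: 0.5
gripper_force: 0.0
```

```bash
python3 - <<'E'
from h import *
todo(til(-26,0,162),down(134.03))
# table of pushes
H=62
def tcp(f,a):
    C=np.array([-50*np.cos(f)-100*np.sin(f),-50*np.sin(f)+100*np.cos(f)])
    return C+16*np.array([np.cos(a),np.sin(a)])+[0,H]
fs=np.arange(0,1.01,.05);p=None
for f in fs:
    a=min(.45*f,.38);t=tcp(f,a)
    if p is not None:
        d=t-p[0];q=p[1]
        print(round(f,2),"tcp",t,"alpha",round(np.degrees(a),1),"row dx %.1f dz %.1f ry %.2f"%(d@[np.cos(q),np.sin(q)],d@[np.sin(q),-np.cos(q)],np.degrees(a-q)))
    p=(t,a)
E
```

```text
t 35.4 pos [ 461.4 -107.6  255. ] q [-14.7   7.8  97.7   0.2  74.8 -58.6] F [-0.4  0.8  0.9] w 0.5
shift [-126.8   12.    92.1] rotvec [ 0.  -0.4 -0.2] shift after rot [-126.2   11.7   93. ]
0.05 tcp [-38.9 159.7] alpha 1.3 row dx -4.9 dz 2.3 ry 1.29
0.1 tcp [-43.7 157.2] alpha 2.6 row dx -4.9 dz 2.4 ry 1.29
0.15 tcp [-48.4 154.5] alpha 3.9 row dx -4.8 dz 2.5 ry 1.29
0.2 tcp [-52.9 151.5] alpha 5.2 row dx -4.7 dz 2.7 ry 1.29
0.25 tcp [-57.3 148.3] alpha 6.4 row dx -4.6 dz 2.8 ry 1.29
0.3 tcp [-61.5 144.9] alpha 7.7 row dx -4.5 dz 2.9 ry 1.29
0.35 tcp [-65.5 141.3] alpha 9.0 row dx -4.4 dz 3.0 ry 1.29
0.4 tcp [-69.3 137.5] alpha 10.3 row dx -4.3 dz 3.2 ry 1.29
0.45 tcp [-72.8 133.5] alpha 11.6 row dx -4.2 dz 3.3 ry 1.29
0.5 tcp [-76.2 129.4] alpha 12.9 row dx -4.1 dz 3.4 ry 1.29
0.55 tcp [-79.4 125. ] alpha 14.2 row dx -4.0 dz 3.5 ry 1.29
0.6 tcp [-82.3 120.6] alpha 15.5 row dx -3.9 dz 3.6 ry 1.29
0.65 tcp [-85. 116.] alpha 16.8 row dx -3.8 dz 3.7 ry 1.29
0.7 tcp [-87.5 111.2] alpha 18.0 row dx -3.7 dz 3.8 ry 1.29
0.75 tcp [-89.7 106.4] alpha 19.3 row dx -3.6 dz 3.9 ry 1.29
0.8 tcp [-91.6 101.4] alpha 20.6 row dx -3.5 dz 4.0 ry 1.29
0.85 tcp [-93.3  96.4] alpha 21.8 row dx -3.4 dz 4.2 ry 1.15
0.9 tcp [-94.6  90.9] alpha 21.8 row dx -3.2 dz 4.6 ry 0.00
0.95 tcp [-95.6  85.4] alpha 21.8 row dx -3.0 dz 4.7 ry 0.00
1.0 tcp [-96.3  79.9] alpha 21.8 row dx -2.7 dz 4.9 ry 0.00
```

>>> drive_effector(offsets="-20,3,0,0,0,0;-40,4,0,0,0,0;-40,4,0,0,0,0;-26,1,10,0,0,0;0,0,35,0,0,0;0,0,32,0,0,0;0,0,15,0,0,0;0,0,0,0,0,0")

```text
time_s: 36.2
ee_pos: [555.8, -189.0, 159.6]
ee_rot: [-179.9, -0.7, 133.7]
force: [0.5, 1.4, 1.0]
gripper_width: 0.4
gripper_force: 0.0
```

>>> drive_effector(offsets="0,0,0,0,0,0;0,0,0,0,0,0")

```text
time_s: 36.4
ee_pos: [558.6, -189.8, 164.2]
ee_rot: [179.8, -0.2, 133.8]
force: [-0.1, -0.2, -0.5]
gripper_width: 0.3
gripper_force: 0.0
```

```bash
python3 - <<'E'
from h import *
todo(til(-34,0,162),down(134.03));s=env.state();print(intil(s["ee_pos"]),intil(T0+s["force"]))
E
```

```text
t 36.4 pos [ 558.6 -189.8  164.2] q [-20.   21.7  92.    0.2  66.5 -63.9] F [-0.1 -0.2 -0.5] w 0.3
shift [-7.6 -1.1  2.1] rotvec [ 0.2 -0.2 -0.2] shift after rot [-7.6 -1.1  2.2]
[-26.4  -1.1 164.2] [-0.1  0.3 -0.5]
```

>>> drive_effector(offsets="-5,-1,2,0,0,0;-3,0,0,0,0,0;-2.4,0,1.2,0,0.6,0;-2.4,0,1.2,0,0.6,0;-2.4,0,1.2,0,0.6,0;-2.4,0,1.2,0,0.6,0;-2.4,0,1.2,0,0.6,0;-2.4,0,1.2,0,0.6,0")

```text
time_s: 37.2
ee_pos: [572.8, -206.3, 152.9]
ee_rot: [179.9, -4.0, 133.9]
force: [1.1, 2.0, -0.1]
gripper_width: 0.3
gripper_force: 0.7
```

```bash
python3 - <<'E'
from h import *
s=env.state();print(intil(s["ee_pos"]),intil(T0+s["force"]),s["qpos"])
im=env.grab_frame("scene");cv2.imwrite("pics/s11.png",im)
for b in blobs(im,(105,150,60),(120,255,255),60):print(b[:2])
E
```

```text
[-48.1   0.2 152.9] [ 0.6 -2.2 -0.1] [-21.8  25.6  87.5   1.8  70.6 -66.4]
(np.int32(163), array([353.2, 171.1]))
(np.int32(603), array([390.8, 222.4]))
(np.int32(94), array([196.9, 390.5]))
```

>>> drive_effector(offsets="-2.4,0,1.3,0,0.6,0;-2.4,0,1.3,0,0.6,0;-2.3,0,1.4,0,0.6,0;-2.3,0,1.4,0,0.6,0;-2.3,0,1.4,0,0.6,0;-2.3,0,1.4,0,0.6,0;-2.2,0,1.5,0,0.6,0;-2.2,0,1.5,0,0.6,0")

```text
time_s: 38.05
ee_pos: [584.4, -218.7, 139.8]
ee_rot: [179.9, -8.8, 133.9]
force: [-0.8, 1.4, -0.1]
gripper_width: 0.5
gripper_force: 0.8
```

>>> drive_effector(offsets="-2.2,0,1.6,0,0.6,0;-2.2,0,1.6,0,0.6,0;-2.1,0,1.6,0,0.6,0;-2.1,0,1.6,0,0.6,0;-2.1,0,1.7,0,0.6,0;-2.1,0,1.7,0,0.6,0;-2,0,1.7,0,0.6,0;-2,0,1.7,0,0.6,0")

```text
time_s: 38.85
ee_pos: [594.4, -228.7, 123.8]
ee_rot: [179.9, -13.5, 133.9]
force: [-1.0, 0.7, 0.2]
gripper_width: 0.6
gripper_force: 0.5
```

```bash
python3 - <<'E'
from h import *
s=env.state();print(intil(s["ee_pos"]),intil(T0+s["force"]),s["qpos"])
im=env.grab_frame("scene");cv2.imwrite("pics/s12.png",im)
for b in blobs(im,(105,150,60),(120,255,255),60):print(b[:2])
E
```

```text
[-79.2   0.2 123.8] [1.2 0.3 0.2] [-24.7  34.1  78.    5.1  80.5 -70. ]
(np.int32(87), array([348.5, 178.5]))
(np.int32(647), array([386.3, 191. ]))
(np.int32(105), array([196.6, 390.3]))
```

>>> drive_effector(offsets="-2,0,1.8,0,0.6,0;-2,0,1.8,0,0.6,0;-1.9,0,1.8,0,0.6,0;-1.9,0,1.8,0,0.6,0;-1.9,0,1.9,0,0.6,0;-1.9,0,1.9,0,0.6,0;-1.8,0,1.9,0,0.6,0;-1.8,0,1.9,0,0.6,0")

```text
time_s: 39.7
ee_pos: [601.8, -236.4, 105.4]
ee_rot: [179.9, -18.3, 133.9]
force: [0.3, 0.4, -0.3]
gripper_width: 0.2
gripper_force: 0.0
```

>>> drive_effector(offsets="-1.8,0,2,0,0.6,0;-1.8,0,2,0,0.6,0;-1.7,0,2,0,0.6,0;-1.7,0,2.1,0,0.6,0;0,0,0,0,0,0;0,0,0,0,0,0")

```text
time_s: 40.3
ee_pos: [604.3, -239.1, 95.5]
ee_rot: [179.9, -20.7, 133.9]
force: [0.2, -0.8, -0.3]
gripper_width: 0.5
gripper_force: 0.0
```

```bash
python3 - <<'E'
from h import *
s=env.state();print(intil(s["ee_pos"]),intil(T0+s["force"]),s["qpos"])
im=env.grab_frame("scene");cv2.imwrite("pics/s13.png",im)
for b in blobs(im,(105,150,60),(120,255,255),60):print(b[:2])
for f in(.6,.7,.85,1,1.13):
    c,q=np.cos(f),np.sin(f);r=np.array([145,29]);print(f,proj("scene",til(145*c-29*q,0,62+145*q+29*c)))
E
```

```text
[-93.5   0.3  95.5] [-0.7  0.4 -0.3] [-26.2  40.4  72.    7.   87.2 -71.7]
(np.int32(368), array([378.5, 160.7]))
(np.int32(86), array([197.6, 390.1]))
0.6 [384.9 190.1]
0.7 [383.1 182.2]
0.85 [379.9 170.6]
1 [376.2 159.7]
1.13 [372.9 151.1]
```

>>> drive_effector(offsets="0,0,-15,0,0,0;0,0,-35,0,0,0;0,0,-45,0,0,0;0,0,-45,0,0,0;0,0,-20,0,0,0;0,0,0,0,0,0;0,0,0,0,0,0;0,0,0,0,0,0")

```text
time_s: 41.15
ee_pos: [642.5, -279.3, 243.4]
ee_rot: [180.0, -20.9, 133.9]
force: [-0.0, -0.6, -1.1]
gripper_width: 0.7
gripper_force: 0.0
```

>>> drive_effector(offsets="0,0,0,0,0,0;0,0,0,0,0,0;0,0,0,0,0,0;0,0,0,0,0,0;0,0,0,0,0,0;0,0,0,0,0,0;0,0,0,0,0,0;0,0,0,0,0,0")

```text
time_s: 41.95
ee_pos: [643.4, -280.0, 245.3]
ee_rot: [179.9, -20.7, 133.9]
force: [0.0, 0.5, 0.3]
gripper_width: 0.3
gripper_force: 0.0
```

```bash
python3 - <<'E'
from h import *
s=env.state();print(s["ee_pos"],s["force"],s["time_s"])
im=env.grab_frame("scene");t=env.grab_frame("top")
for b in blobs(im,(105,150,60),(120,255,255),60):print(b[:2])
for b in blobs(im,(0,150,60),(8,255,255),8):print("red",b[:2])
a=cv2.imread("pics/top0.png");d=cv2.absdiff(a,t).max(2)
for n,(u,v) in dict(oil=(315,330),stop=(310,237),tall=(357,187),bottle=(264,193)).items():print(n,d[v-15:v+15,u-15:u+15].mean())
cv2.imwrite("pics/end.png",cv2.resize(im[80:320,220:460],(600,600),interpolation=2))
E
```

```text
[ 643.4 -280.   245.3] [0.  0.5 0.3] 41.95
(np.int32(164), array([377.6, 153.9]))
(np.int32(85), array([197.6, 390.3]))
red (np.int32(8), array([156.6,   1.5]))
red (np.int32(189), array([278. , 105.7]))
red (np.int32(13), array([357.3, 148.8]))
red (np.int32(35), array([348.3, 151.7]))
oil 9.198888888888888
stop 6.374444444444444
tall 10.023333333333333
bottle 8.214444444444444
```

View pics/end.png

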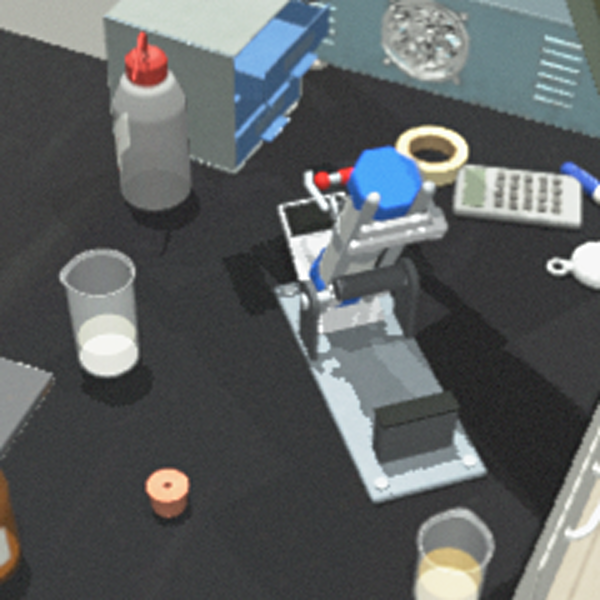

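The cradle stands at its stop with the canister upright, its light cap on top at crop (385,183). The keeper is across it with its ball at (322,180), and the stopper and both beakers in view are where they started. The arm is clear, so I'm handing in.

```bash
python3 -c "
from workcell import env
print(env.job_done())"
```

```text
the job is handed in; nothing more can be done
None
```

The canister stands on its heavy end in the tipped-up cradle with the keeper closed, handed in at about 42 s; I turned the wrist the wrong way once during the regrip, but nothing was touched.

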